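# Fit a fresh cell in the portable blood analyser

### The arm

A 7-joint arm with a two-finger parallel gripper is mounted at the origin on the work surface. World frame = base frame: x ahead of the robot, y to its left, z up, the work surface at z = 0. Lengths are in m, angles in rad, forces in N, time in s.
With the tool pointing down it reaches from about 0.4 to 0.925 m from the base axis. Payload 4.1 kg.
Tool frame: the origin (TCP) lies at the very end of the fingers, on their centre line; the grasp point (between the pads) lies 19 mm behind it (r.grip_point_offset is the distance from the TCP to the grasp point, in m); z points along the fingers, y is the direction in which the jaws open and shut (so a half turn about z gives the same grasp; the last joint's range is limited). The gripper opens to 85 mm and grips with 20 to 120 N. Pads are 22 mm wide; open, the fingers measure 114 mm over their backs; the gripper's body (76 mm by 85 mm) begins 54 mm behind the grasp point. The pads swing forward as they close: fully open they stand 13 mm farther back than shut.
Start: joints at [-1.3, 0.398, 0.045, 1.537, -0.019, 1.207, -0.051], TCP at [0.235, 0.606, 0.231] pointing down, gripper open.
Joint ranges: [-2.82, 2.82], [-0.49, 2.23], [-1.37, 1.46], [0, 2.46], [-1.36, 4.5], [0.23, 2], [-2.94, 2.94]. Speed limits (rad/s): [2.57, 2.57, 3.14, 3.14, 3.14, 3.14, 3.14].

### API

Orientations are given as [roll, pitch, yaw] about the fixed x, y, z axes, in that order (R = Rz(yaw) Ry(pitch) Rx(roll)).
In Python, from rig import state, imaging, job, r gives the robot as it stands.
- The arm moves only by the tool play_rows, never from a script. Its argument "motion" is a list of rows, each an object of numbers: "x", "y", "z": the shift along the world's x, y, z in cm; "wx", "wy", "wz": the turn, a rotation vector about the world's x, y, z in degrees; "hand": the closure, from -1 (fully open) to 1 (shut), so that 0 is half open. A call has 1 to 5 rows; each row is the pose to reach, as a shift and turn from the pose commanded when the call began; what a row does not reach only later rows make up. A row lasts 1/12 s, in which the tool goes at most 41.7 mm and 7.16 degrees, less where a joint would pass 70% of its speed; a pose out of reach is approached as far as the arm can. A call with a gripper value outside its range is refused whole. The fingers move at their own pace and stop on an object; the grip force is fixed at half the most. Time passes only in rows, so rows that repeat a pose let the fingers close. It gives the time, the measured TCP pose, the force and the opening at its end, in the units of the state.
- state(): the state, without advancing time (a new reading comes with each control period).
- imaging.read_camera(name): name is "side" or "top" or "wrist"; returns the picture (420x560x3 uint8, red, green, blue); there is no depth.
- imaging.calibration(name): a dict with "camera_matrix" (3x3 intrinsics, pixels), "origin" and "attitude" of the camera in the world. Camera axes: x right, y down, z forward; pixel columns grow to the right and rows downward; lengths in m; the calibration is good to about 2 mm. A picture is of the moment at which its call begins: read the wrist's pose just before it. calibration takes no time and is no camera call; for the wrist camera it gives the pose at the moment of the call.
- job.close_job(): hands the job in, once; it reports no verdict.
The state is a dict: "clock": time; "joints": joint angles; "dq": joint speeds; "joint_efforts": joint torques, N m; "tcp_pos": TCP position; "tool_rot": TCP orientation; "contact_force": force on the tool from outside, world axes, zero at the start; "torque": the same for the moment, N m; "grip_width": finger opening in m.
Only numpy, scipy, OpenCV 4.12 (cv2) and the standard library are available. Lean on these libraries where they do the work, as an engineer would, in place of code of your own. Each camera call takes 0.05 s, during which the arm holds its last target.

### The job

The portable blood analyser is lying on its face with its battery compartment open: take the fresh green cell from the caddy, slip its minus end in under the black hood against the spring contact, then press the plus end down behind the orange lip until the cell lies flat and is held. Do it gently, by feel, without forcing the cell or crushing the spring solid, and leave the spent orange cell and everything else on the bench where it is.

Things in the scene. Friction and masses are not known exactly. Their poses are not given: they have to be found in the camera images.
- fresh_cell: The fresh cell: cylinder 18 mm diameter, 65 mm long over all (63 mm body in green wrap with a white band near the plus end, then a metal button 8 mm wide, 2 mm high), 48 g. Origin mid-length on its axis; x axis along the cell towards the plus button. Lies level in the caddy, axis 30 mm above the bench, open beneath its middle.
- cell_plus (a point): Tip of the fresh cell's plus button, on the axis, 32.5 mm from the origin along +x.
- cell_minus (a point): Centre of the fresh cell's flat minus end, 32.5 mm from the origin along -x. The cell cannot go in level: tilt it 35 to 40 degrees, minus end down; while it swings down it must hold the spring 9 to 10 mm in for the plus end to pass the lip. Seated it lies level on the saddles, button on the plus wall, the spring pressed in 2.5 mm.
- meter: The portable analyser, fixed, white, 210 (x) x 130 (y) x 40 mm, lying on its face. Origin: centre of its underside, z up. Compartment x -85 to +21 mm, y -59 to +59 mm, floor 14 mm above the bench, rim 22.5 mm high along both sides, wall 31 mm high at its -x end, housing 40 mm high at its +x end.
- bay (a point): Nominal middle of a seated cell, on its axis: (-25, 0, 40) mm in the analyser's frame, same axes: x along the cell to the PLUS end, z up. The black carrier for the cell is clamped in slots and shims: it truly sits up to 5 mm off lengthways (x) and 2.5 mm off in height, differently each time and not shown by any reading; sideways it is true. It stands firm under ordinary loads: find it by feel.
- spring_rest (a point): Nominal face of the free spring contact (x = -30 mm from bay, on the cell axis; moves with the carrier's offset). Nickel plate 14 mm wide, from 7 mm below to 13 mm above the axis; yields towards -x from 3 N, adding 0.8 N per mm, solid after 12 mm. Over it a black hood 20 mm wide, x = -50.5 to -29.5 mm from bay, underside 15 mm, top 18 mm above the axis.
- lip_nose (a point): Nominal nose of the orange lip at the plus end (x = 28, z = 12.2 mm from bay; shares the carrier's offset): it and its wall 15 mm wide, smooth, rounded, from 10.2 to 14.2 mm above the cell axis, growing back from the plus wall at x = 32.5 mm. V saddles centred on y = 0 carry the cell at x = -41 to -3 and 12 to 28 mm from bay; between them it is open for fingers.
- spent_cell: The spent cell, same size and mass but orange wrap; lies in the other pair of saddles of the caddy, parallel to the fresh one, 72 mm from it. Leave it.
- caddy: Fixed white plastic caddy 92 x 126 x 8 mm with two pairs of grey V saddles, 24 mm either side of the middle (10 mm long along the cell, tops about 24 mm above the bench), holding the two cells parallel to its x axis. Origin: centre of its underside.
- cover: The analyser's white battery cover, 110 x 126 x 34 mm, loose on the bench. Leave it. Origin: centre of its underside.
- tube_rack: Loose rack 80 x 190 x 98 mm of lilac-capped blood tubes. Leave it. Origin: centre of its underside.
- scanner: Loose hand-held barcode scanner lying on the bench, about 185 x 72 x 37 mm. Leave it. Origin: underside, middle of its handle.
- screwdriver: Loose red screwdriver 150 mm long lying on the bench. Leave it.
- diluent: Loose bottle 70 mm diameter, 150 mm high, blue cap. Leave it. Origin: centre of its underside.
- tip_box: Loose blue box with a clear lid, 72 x 112 x 48 mm. Leave it. Origin: centre of its underside.
- pad_tray: Loose steel tray 120 x 80 x 14 mm with two paper pads. Leave it. Origin: centre of its underside.

How it is judged:
By the outcome, as a careful person would: the job done as asked, in the order asked, and still so for the second after the job is handed in, with the robot touching nothing.
It also fails if it takes over 67 s, if anything falls off the work surface, if the arm or the gripper's body presses on something with over 40 N, if the wrist force passes 120 N, or if a joint passes its speed limit or range.

## Working session

There is one attempt and no reset: what is moved stays moved. The work goes in short steps, Python scripts to look and compute and a tool call to move; the robot and the scene stay as the last step left them, time stands still between calls to the robot, and variables do not carry over. Pictures are saved under pics/ and viewed, and the job is handed in when it is done.

Besides the shell and the picture viewer there is one more tool, called after "Emit:" as name(argument=value, ...), one argument or row to a line, values as JSON. play_rows: Moves the arm, as the interface text tells. Its arguments: {"type":"object","properties":{"motion":{"type":"array","items":{"type":"object","properties":{"x":{"type":"number"},"y":{"type":"number"},"z":{"type":"number"},"wx":{"type":"number"},"wy":{"type":"number"},"wz":{"type":"number"},"hand":{"type":"number"}}}}},"required":["motion"]}

```bash
ls -la; mkdir -p pics
python3 - <<'E'
from rig import state, imaging, job, r
import cv2
s=state();print(s)
print([a for a in dir(r) if a[0]!='_'])
for n in ["side","top","wrist"]:
    c=imaging.calibration(n);print(n,c)
    cv2.imwrite(f"pics/{n}0.png",imaging.read_camera(n)[:,:,::-1])
E
```

```text
total 12
drwxr-xr-x  3 agent agent 4096 Dec  7 16:08 .
drwxr-xr-x 23 root  root  4096 Dec  7 16:08 ..
drwxr-xr-x  2 agent agent 4096 Dec  7 16:08 pics
{'clock': 0.0, 'joints': array([-1.29995528,  0.39918445,  0.04502034,  1.53786338, -0.01871593,
        1.2069068 , -0.0506749 ]), 'dq': array([ 6.49676867e-05, -6.65046368e-04,  1.02890085e-03,  4.01178244e-04,
       -1.01128722e-03, -2.82577578e-04,  2.08578841e-03]), 'joint_efforts': array([-1.27778608e-04, -4.75142562e+01,  1.36462066e+00, -2.54217750e+01,
        1.15525318e-02,  9.24308348e-03, -1.22244410e-05]), 'tcp_pos': array([0.23469341, 0.60547617, 0.23027546]), 'tool_rot': array([-3.13965548e+00,  1.13856852e-04,  2.77189598e+00]), 'contact_force': array([ 0.00315403, -0.28360005, -0.36173616]), 'torque': array([ 0.0523336 ,  0.0506407 , -0.01429157]), 'grip_width': 0.08551263373399759}
['MotionError', 'grip_point_offset']
side {'camera_matrix': array([[434.49292042,   0.        , 277.93772511],
       [  0.        , 434.49292042, 213.49888474],
       [  0.        ,   0.        ,   1.        ]]), 'origin': array([0.29206557, 0.93415662, 0.84998044]), 'attitude': array([-2.24654462,  0.00689842, -2.90395292])}
top {'camera_matrix': array([[494.91330617,   0.        , 273.0762872 ],
       [  0.        , 494.91330617, 214.46236554],
       [  0.        ,   0.        ,   1.        ]]), 'origin': array([ 0.36767626, -0.04290775,  1.48231766]), 'attitude': array([-3.01949714,  0.00556662, -1.54389971])}
wrist {'camera_matrix': array([[314.27674481,   0.        , 279.86673582],
       [  0.        , 314.27674481, 211.04443962],
       [  0.        ,   0.        ,   1.        ]]), 'origin': array([0.16537024, 0.63319325, 0.37283754]), 'attitude': array([2.84195150e+00, 1.59183667e-03, 1.20020632e+00])}
```

View pics/top0.png

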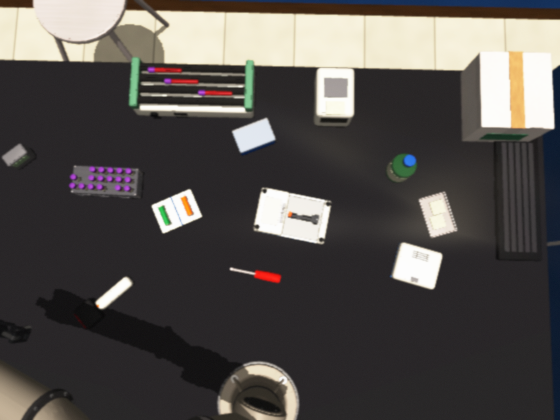

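View pics/side0.png

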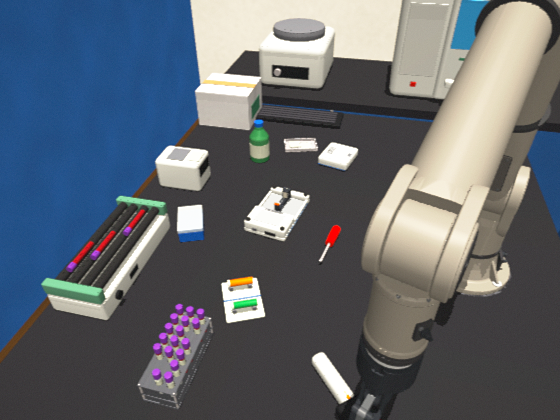

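View pics/wrist0.png

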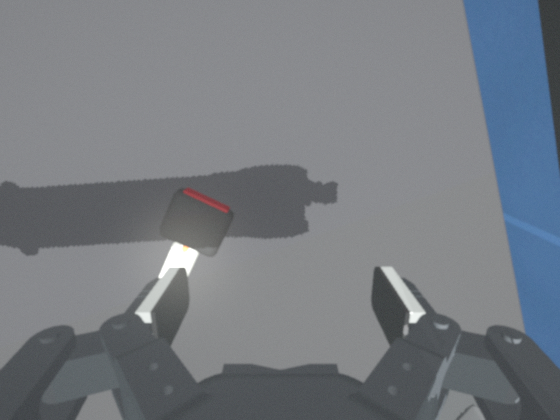

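The top view shows the caddy at about (177,211) with the green cell at (165,215), and the meter at about (292,215) with its bay near (303,217). Next I'll zoom in and measure.

```bash
cat > h.py <<'E'
import numpy as np, cv2
from scipy.spatial.transform import Rotation as R
from rig import state, imaging, job, r
def ray(c,uv):
    K=c['camera_matrix'];M=R.from_euler('xyz',c['attitude']).as_matrix()
    d=M@np.linalg.solve(K,[uv[0],uv[1],1.]);return np.array(c['origin']),d
def onz(c,uv,z):
    o,d=ray(c,uv);return o+d*(z-o[2])/d[2]
def proj(c,p):
    K=c['camera_matrix'];M=R.from_euler('xyz',c['attitude']).as_matrix()
    q=K@(M.T@(np.array(p)-c['origin']));return q[:2]/q[2]
def two(c1,u1,c2,u2):
    o1,d1=ray(c1,u1);o2,d2=ray(c2,u2)
    A=np.stack([d1,-d2],1);t=np.linalg.lstsq(A,o2-o1,rcond=None)[0]
    a=o1+d1*t[0];b=o2+d2*t[1];return (a+b)/2,np.linalg.norm(a-b)
E
python3 - <<'E'
from h import *
t=cv2.imread('pics/top0.png');s=cv2.imread('pics/side0.png')
cv2.imwrite('pics/top0a.png',cv2.resize(t[170:260,140:240],None,fx=6,fy=6,interpolation=cv2.INTER_CUBIC))
cv2.imwrite('pics/top0b.png',cv2.resize(t[175:255,240:345],None,fx=7,fy=7,interpolation=cv2.INTER_CUBIC))
cv2.imwrite('pics/side0b.png',cv2.resize(s[180:325,210:320],None,fx=4,fy=4,interpolation=cv2.INTER_CUBIC))
for n,im in [('top',t),('side',s)]:
    c=imaging.calibration(n); hsv=cv2.cvtColor(im,cv2.COLOR_BGR2HSV)
    for nm,lo,hi in [('green',(45,150,80),(75,255,255)),('orange',(8,180,120),(20,255,255))]:
        m=cv2.inRange(hsv,lo,hi);k,l,st,ce=cv2.connectedComponentsWithStats(m)
        for i in range(1,k):
            if st[i,4]>5:
                pts=np.argwhere(l==i)[:,::-1].astype(np.float32)
                print(n,nm,st[i],ce[i].round(2),cv2.minAreaRect(pts),onz(c,ce[i],.03).round(4))
E
```

```text
top green [159 207  10  17  63] [163.67 214.71] ((163.75860595703125, 214.89654541015625), (16.71257972717285, 3.713906764984131), 68.19859313964844) [0.5364 0.2937 0.03  ]
top orange [182 197  10  18  78] [186.4  205.46] ((186.3550567626953, 205.35206604003906), (18.0, 4.230770111083984), 67.38013458251953) [0.5658 0.2277 0.03  ]
top orange [289 213   3   4   8] [289.88 214.25] ((289.75, 214.25), (1.4142134189605713, 3.535533905029297), 45.0) [ 0.5475 -0.0797  0.03  ]
side green [260 129   8   9  33] [263.15 133.24] ((263.4411926269531, 133.2647247314453), (8.973817825317383, 5.093247890472412), 75.96376037597656) [ 0.7133 -0.5346  0.03  ]
side green [251 131   6   7  27] [253.78 133.78] ((253.5, 134.0), (6.0, 5.0), 90.0) [ 0.748  -0.5223  0.03  ]
side green [234 299  23  10 138] [244.8  303.25] ((244.8783721923828, 303.270263671875), (6.082762718200684, 22.35826301574707), 80.53767395019531) [0.5348 0.2942 0.03  ]
side orange [275 203   4   3   8] [276.5 204. ] ((276.5, 204.00001525878906), (3.5777084827423096, 1.3416407108306885), 26.56505012512207) [ 0.5538 -0.1034  0.03  ]
side orange [231 277  17   4  19] [238.84 278.26] ((238.96531677246094, 278.2745361328125), (0.9883716702461243, 16.270118713378906), 81.25383758544922) [0.5733 0.2202 0.03  ]
side orange [231 281  21   5  59] [240.76 283.03] ((241.00875854492188, 283.0655212402344), (2.775437593460083, 20.353212356567383), 82.40535736083984) [0.5636 0.2346 0.03  ]
```

```bash
sleep 1
```

```text
(no output)
```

View pics/top0a.png

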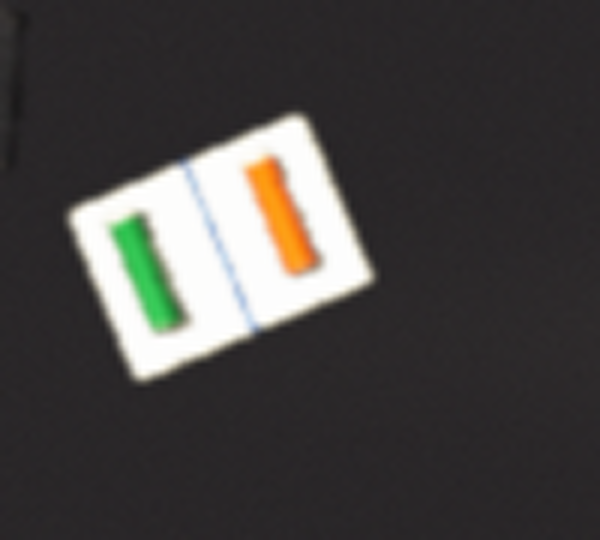

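View pics/top0b.png

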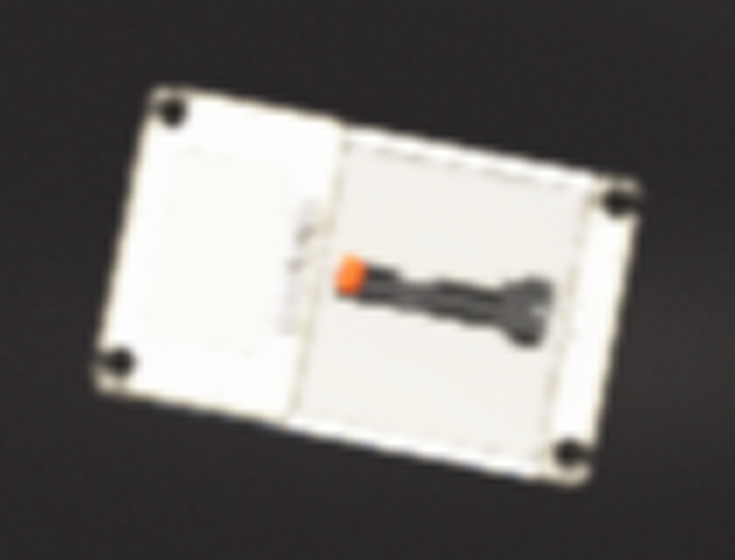

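View pics/side0b.png

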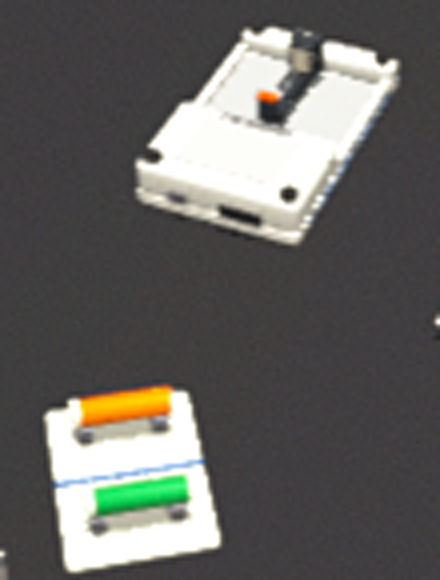

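Run:
```python
from h import *
c=imaging.calibration('top')
# cell ends from zoom 6x (off 140,170): green
f=lambda p,k,o:(p[0]/k+o[0]-.5+.5/k,p[1]/k+o[1]-.5+.5/k)
a=onz(c,f((127,222),6,(140,170)),.036);b=onz(c,f((168,326),6,(140,170)),.036)
print('cell',a,b,np.linalg.norm(a-b),np.degrees(np.arctan2(*(a-b)[:2][::-1])))
# meter corners zoom7 off 240,175, z~.04 at housing; feet
for p,z in [((155,90),.04),((95,385),.04),((635,185),.031),((590,480),.031),((340,125),.04),((290,420),.04),((338,277),.052),((366,260),.052),((173,111),.04),((119,362),.04),((618,203),.031),((569,452),.031)]:
    print(p,onz(c,f(p,7,(240,175)),z).round(4))
M=R.from_euler('xyz',state()['tool_rot']).as_matrix();print(M.round(3))
print(R.from_euler('xyz',imaging.calibration('wrist')['attitude']).as_matrix().round(3))
```

```text
cell [0.55961288 0.30223137 0.036     ] [0.50873494 0.27930803 0.036     ] 0.055803616881021804 24.254212138349647
(155, 90) [0.624  0.0056 0.04  ]
(95, 385) [0.4983 0.027  0.04  ]
(635, 185) [ 0.5901 -0.1984  0.031 ]
(590, 480) [ 0.4647 -0.1812  0.031 ]
(340, 125) [ 0.611  -0.0728  0.04  ]
(290, 420) [ 0.4858 -0.0549  0.04  ]
(338, 277) [ 0.545  -0.0732  0.052 ]
(366, 260) [ 0.5524 -0.0847  0.052 ]
(173, 111) [ 0.6152 -0.0022  0.04  ]
(119, 362) [0.5082 0.0173 0.04  ]
(618, 203) [ 0.5822 -0.1913  0.031 ]
(569, 452) [ 0.4762 -0.1722  0.031 ]
[[-0.932  0.361 -0.   ]
 [ 0.361  0.932 -0.001]
 [-0.    -0.001 -1.   ]]
[[ 0.362  0.891  0.275]
 [ 0.932 -0.346 -0.108]
 [-0.001  0.295 -0.955]]
```

Emit:
play_rows(
  motion=[
    {"x": 3, "y": -3, "wz": 5, "hand": -1},
    {"x": 6, "y": -6, "wz": 11, "hand": -1},
    {"x": 9, "y": -9, "wz": 17, "hand": -1},
    {"x": 12, "y": -12, "wz": 23, "hand": -1},
    {"x": 14, "y": -15, "wz": 29, "hand": -1},
  ],
)

```text
schema error: expected keys x, y, z, wx, wy, wz, hand
```

Emit:
play_rows(
  motion=[
    {"x": 3, "y": -3, "wz": 5, "hand": -1},
    {"x": 6, "y": -6, "wz": 11, "hand": -1},
    {"x": 9, "y": -9, "wz": 16, "hand": -1},
    {"x": 12, "y": -12, "wz": 16.5, "hand": -1},
    {"x": 13, "y": -14, "wz": 16.5, "hand": -1},
  ],
)

```text
schema error: expected keys x, y, z, wx, wy, wz, hand
```

Run:
```python
from h import *
s=state();print(s['clock'],s['tcp_pos'],s['tool_rot'],s['joints'].round(2),s['contact_force'])
cv2.imwrite("pics/w1.png",imaging.read_camera('wrist')[:,:,::-1])
```

```text
0.15 [0.23474246 0.6056398  0.23052696] [-3.14015526e+00  1.36132975e-04  2.77194320e+00] [-1.3   0.4   0.05  1.54 -0.02  1.21 -0.05] [-0.13081589 -0.55898408  0.80153975]
```

View pics/w1.png

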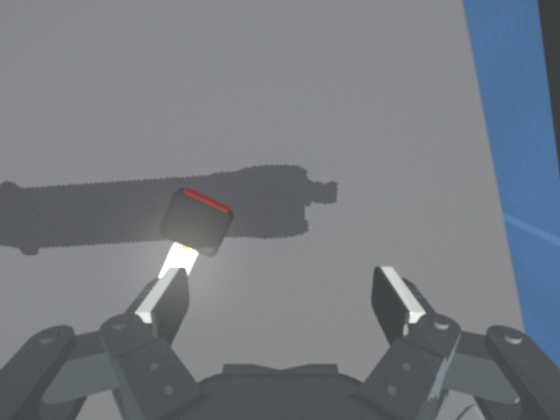

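Emit:
play_rows(
  motion=[
    {"x": 3, "y": -3, "z": 0, "wx": 0, "wy": 0, "wz": 5, "hand": -1},
    {"x": 6, "y": -6, "z": 0, "wx": 0, "wy": 0, "wz": 11, "hand": -1},
    {"x": 9, "y": -9, "z": 0, "wx": 0, "wy": 0, "wz": 17, "hand": -1},
    {"x": 12, "y": -12, "z": 0, "wx": 0, "wy": 0, "wz": 23, "hand": -1},
    {"x": 14, "y": -15, "z": 0, "wx": 0, "wy": 0, "wz": 29, "hand": -1},
  ],
)

```text
clock: 0.62
tcp_pos: [0.3773, 0.4543, 0.2312]
tool_rot: [-3.141, 0.001, -3.001]
contact_force: [0.3, -0.1, 0.2]
grip_width: 0.0851
```

Emit:
play_rows(
  motion=[
    {"x": 3, "y": -3, "z": 0, "wx": 0, "wy": 0, "wz": 5, "hand": -1},
    {"x": 6, "y": -6, "z": 0, "wx": 0, "wy": 0, "wz": 11, "hand": -1},
    {"x": 9, "y": -9, "z": 0, "wx": 0, "wy": 0, "wz": 16, "hand": -1},
    {"x": 12, "y": -12, "z": 0, "wx": 0, "wy": 0, "wz": 16.5, "hand": -1},
    {"x": 13, "y": -14, "z": 0, "wx": 0, "wy": 0, "wz": 16.5, "hand": -1},
  ],
)

```text
clock: 1.03
tcp_pos: [0.5091, 0.3114, 0.2313]
tool_rot: [-3.139, 0.002, -2.722]
contact_force: [1.0, 0.3, 0.3]
grip_width: 0.0855
```

Run:
```python
from h import *
s=state();print(s['clock'],s['tcp_pos'],s['tool_rot'],s['joints'].round(2),s['contact_force'])
cv2.imwrite("pics/w2.png",imaging.read_camera('wrist')[:,:,::-1])
```

```text
1.0333 [0.5091153  0.31136885 0.23132192] [-3.13897986e+00  1.66809069e-03 -2.72247022e+00] [-0.69  0.3   0.09  1.67 -0.03  1.17  1.39] [0.9860073  0.30683387 0.29406856]
```

View pics/w2.png

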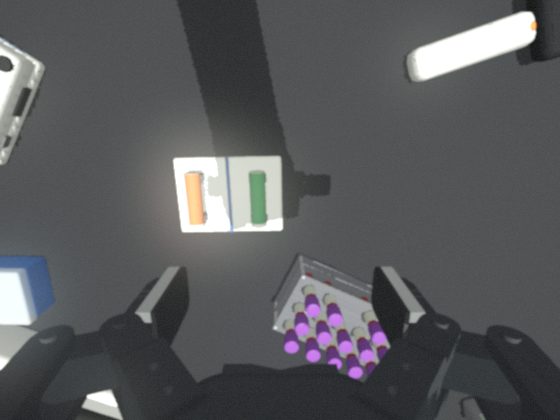

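Run:
```python
from h import *
im=cv2.imread('pics/w2.png');c=imaging.calibration('wrist')
cv2.imwrite('pics/w2a.png',cv2.resize(im[145:245,165:295],None,fx=6,fy=6,interpolation=cv2.INTER_CUBIC))
print(proj(c,state()['tcp_pos']),proj(c,(.535,.2915,.03)))
hsv=cv2.cvtColor(im,cv2.COLOR_BGR2HSV)
m=cv2.inRange(hsv,(45,100,40),(80,255,255));k,l,st,ce=cv2.connectedComponentsWithStats(m)
for i in range(1,k):
    if st[i,4]>50:
        pts=np.argwhere(l==i)[:,::-1].astype(np.float32);bx=cv2.boxPoints(cv2.minAreaRect(pts))
        print(st[i],ce[i],onz(c,ce[i],.034).round(4));print(bx)
        e=sorted([(bx[i]+bx[(i+1)%4])/2 for i in range(4)],key=lambda p:p[1]);A=onz(c,e[0],.034);B=onz(c,e[-1],.034);print(A,B,np.linalg.norm(A-B),np.degrees(np.arctan2(*(B-A)[:2][::-1])))
```

```text
[280.26717686 268.9137211 ] [261.16400281 197.78298316]
```

View pics/w2a.png

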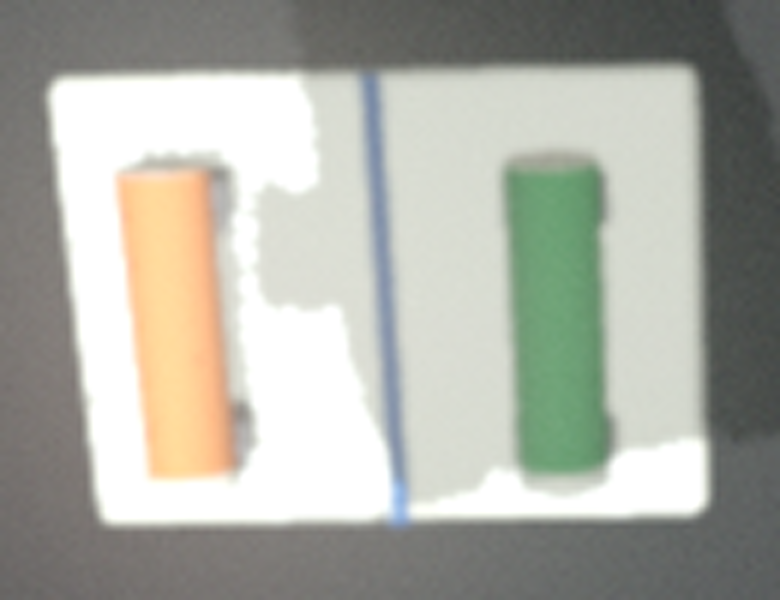

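Emit:
play_rows(
  motion=[
    {"x": 0, "y": 0, "z": -3, "wx": 0, "wy": 0, "wz": 0, "hand": -1},
    {"x": 0, "y": -1, "z": -7, "wx": 0, "wy": 0, "wz": 0, "hand": -1},
    {"x": 0, "y": -2, "z": -10, "wx": 0, "wy": 0, "wz": 0, "hand": -1},
    {"x": 0, "y": -2, "z": -11, "wx": 0, "wy": 0, "wz": 0, "hand": -1},
    {"x": 0, "y": -2, "z": -11, "wx": 0, "wy": 0, "wz": 0, "hand": -1},
  ],
)

```text
clock: 1.5
tcp_pos: [0.5028, 0.2947, 0.1185]
tool_rot: [-3.141, -0.006, -2.718]
contact_force: [-0.1, 0.2, 0.5]
grip_width: 0.0852
```

Run:
```python
from h import *
s=state();print(s['clock'],s['tcp_pos'],s['tool_rot'],s['joints'].round(2),s['contact_force'])
c=imaging.calibration('wrist')
im=imaging.read_camera('wrist')[:,:,::-1]
cv2.imwrite("pics/w3.png",im)
np.save('w3c.npy',c,allow_pickle=True)
hsv=cv2.cvtColor(im,cv2.COLOR_BGR2HSV)
m=cv2.inRange(hsv,(40,60,30),(90,255,255));k,l,st,ce=cv2.connectedComponentsWithStats(m)
for i in range(1,k):
    if st[i,4]>200: print(st[i],ce[i])
x,y=map(int,proj(c,(.535,.2915,.03)));print(x,y)
cv2.imwrite('pics/w3a.png',cv2.resize(im[y-70:y+70,x-70:x+70],None,fx=4,fy=4,interpolation=cv2.INTER_CUBIC))
```

```text
1.5 [0.50281851 0.29474888 0.11846162] [-3.14066538 -0.00634563 -2.71791574] [-0.67  0.39  0.08  1.82 -0.04  0.94  1.43] [-0.06509591  0.21640861  0.50178514]
[ 252  217   23   70 1330] [263.60827068 250.82255639]
259 249
```

View pics/w3a.png

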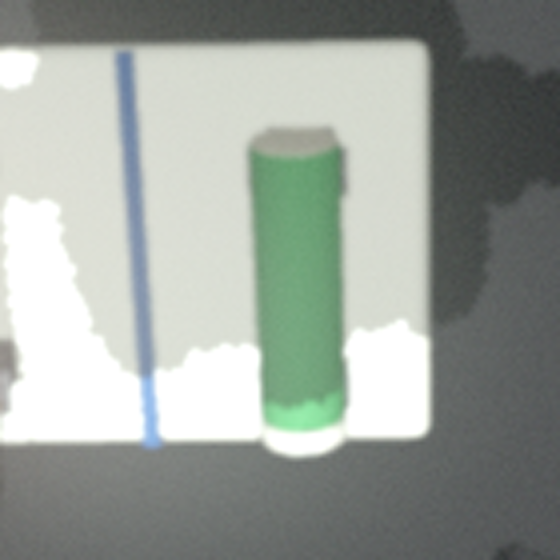

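Run:
```python
from h import *
c=np.load('w3c.npy',allow_pickle=True).item()
f=lambda p:(p[0]/4+259-70-.375,p[1]/4+249-70-.375)
im=cv2.imread('pics/w3.png');hsv=cv2.cvtColor(im,cv2.COLOR_BGR2HSV)
m=cv2.inRange(hsv,(40,60,30),(90,255,255))
P=[]
for y in range(226,280,4):
    xs=np.where(m[y,245:285])[0]+245
    a=onz(c,(xs.min()-.5,y),.03);b=onz(c,(xs.max()+.5,y),.03);P.append((a+b)/2)
    if y%16==2: print(y,xs.min(),xs.max(),np.linalg.norm(a-b))
P=np.array(P)[:,:2];vx,vy,x0,y0=cv2.fitLine(P.astype(np.float32),cv2.DIST_L2,0,.01,.01).ravel()
print('angle',np.degrees(np.arctan2(vy,vx)))
u=np.array([vx,vy])*np.sign(vx)
mi=onz(c,f((295,154)),.039)[:2];pl=onz(c,f((303,453)),.039)[:2]
p0=np.array([x0,y0])
am=(mi-p0)@u;ap=(pl-p0)@u
print('body len',ap-am,'mid body',p0+u*(am+ap)/2,'origin',p0+u*((am+ap)/2+.001), 'minus',mi)
s=state();M=R.from_euler('xyz',s['tool_rot']).as_matrix();print('tool y ang',np.degrees(np.arctan2(M[1,1],M[0,1])),M[:,2])
```

```text
226 253 273 0.01639070947501713
242 254 273 0.015857528830347502
258 255 273 0.015307180702723302
274 255 273 0.015557693025284036
angle 25.006084
body len 0.06296191315708191 mid body [0.53545298 0.2948762 ] origin [0.53635924 0.29529891] minus [0.50674025 0.28196045]
tool y ang 114.32946894594883 [-1.48485685e-03 -3.26890913e-04 -9.99998844e-01]
```

Run:
```python
from h import *
t=cv2.imread('pics/top0.png');c=imaging.calibration('top')
o=(60,155)
cv2.imwrite('pics/top0r.png',cv2.resize(t[155:235,60:210],None,fx=5,fy=5,interpolation=cv2.INTER_CUBIC))
for z in (0,.098):
  for p in [(0.57,.36,z),(.557,.351,.098)]: print(p,(proj(c,p)-o)*5)
```

```text
(0.57, 0.36, 0) [423.28587305 246.64859765]
(0.557, 0.351, 0.098) [392.24348593 245.18562866]
(0.57, 0.36, 0.098) [377.77974263 222.06966307]
(0.557, 0.351, 0.098) [392.24348593 245.18562866]
```

View pics/top0r.png

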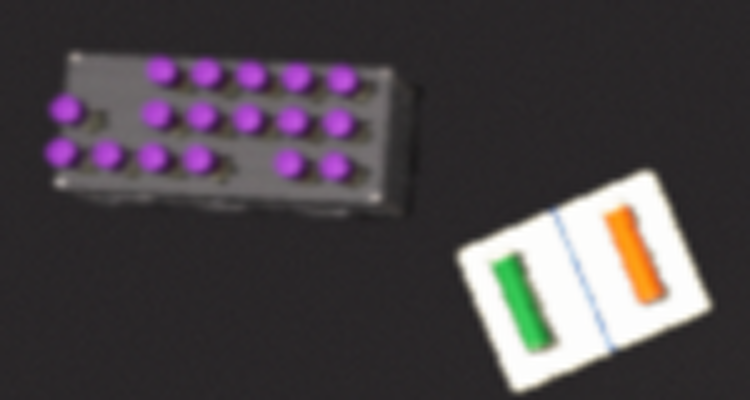

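Emit:
play_rows(
  motion=[
    {"x": 0.7, "y": 0, "z": 0, "wx": 0, "wy": 0, "wz": -7, "hand": -1},
    {"x": 1.4, "y": 0, "z": 0, "wx": 0, "wy": 0, "wz": -14, "hand": -1},
    {"x": 2.1, "y": 0, "z": 0, "wx": 0, "wy": 0, "wz": -21, "hand": -1},
    {"x": 2.8, "y": 0, "z": 0, "wx": 0, "wy": 0, "wz": -28, "hand": -1},
    {"x": 3.5, "y": 0.1, "z": 0, "wx": 0, "wy": 0, "wz": -35, "hand": -1},
  ],
)

```text
clock: 1.97
tcp_pos: [0.5419, 0.2995, 0.1246]
tool_rot: [3.137, 0.004, 2.95]
contact_force: [-0.3, 0.1, -0.3]
grip_width: 0.0853
```

Emit:
play_rows(
  motion=[
    {"x": 0, "y": 0, "z": 0, "wx": 0, "wy": 0, "wz": -7, "hand": -0.8},
    {"x": 0, "y": 0, "z": 0, "wx": 0, "wy": 0, "wz": -14, "hand": -0.6},
    {"x": 0, "y": 0, "z": 0, "wx": 0, "wy": 0, "wz": -21, "hand": -0.4},
    {"x": 0, "y": 0, "z": 0, "wx": 0, "wy": 0, "wz": -28, "hand": -0.2},
    {"x": 0, "y": 0, "z": 0, "wx": 0, "wy": 0, "wz": -35, "hand": -0.2},
  ],
)

```text
clock: 2.38
tcp_pos: [0.5414, 0.2999, 0.1245]
tool_rot: [3.136, 0.0, 2.34]
contact_force: [-0.5, -0.1, 0.5]
grip_width: 0.0513
```

Emit:
play_rows(
  motion=[
    {"x": 0, "y": 0, "z": 0, "wx": 0, "wy": 0, "wz": -7, "hand": -0.2},
    {"x": 0, "y": 0, "z": 0, "wx": 0, "wy": 0, "wz": -14, "hand": -0.2},
    {"x": 0, "y": 0, "z": 0, "wx": 0, "wy": 0, "wz": -21, "hand": -0.2},
    {"x": 0, "y": 0, "z": 0, "wx": 0, "wy": 0, "wz": -28, "hand": -0.2},
    {"x": 0, "y": 0, "z": 0, "wx": 0, "wy": 0, "wz": -35, "hand": -0.2},
  ],
)

```text
clock: 2.8
tcp_pos: [0.5413, 0.3, 0.1244]
tool_rot: [3.137, -0.004, 1.73]
contact_force: [0.4, -0.3, 0.5]
grip_width: 0.0516
```

Emit:
play_rows(
  motion=[
    {"x": 0, "y": 0, "z": 0, "wx": 0, "wy": 0, "wz": -7, "hand": -0.2},
    {"x": 0, "y": 0, "z": 0, "wx": 0, "wy": 0, "wz": -14, "hand": -0.2},
    {"x": 0, "y": 0, "z": 0, "wx": 0, "wy": 0, "wz": -21, "hand": -0.2},
    {"x": 0, "y": 0, "z": 0, "wx": 0, "wy": 0, "wz": -28, "hand": -0.2},
    {"x": 0, "y": 0, "z": 0, "wx": 0, "wy": 0, "wz": -35, "hand": -0.2},
  ],
)

```text
clock: 3.22
tcp_pos: [0.5412, 0.3002, 0.1242]
tool_rot: [3.14, -0.005, 1.119]
contact_force: [0.0, -0.9, -0.1]
grip_width: 0.0515
```

Emit:
play_rows(
  motion=[
    {"x": 0, "y": 0, "z": 0, "wx": 0, "wy": 0, "wz": -7, "hand": -0.2},
    {"x": 0, "y": 0, "z": 0, "wx": 0, "wy": 0, "wz": -14, "hand": -0.2},
    {"x": 0, "y": 0, "z": 0, "wx": 0, "wy": 0, "wz": -21, "hand": -0.2},
    {"x": 0, "y": 0, "z": 0, "wx": 0, "wy": 0, "wz": -28, "hand": -0.2},
    {"x": 0, "y": 0, "z": 0, "wx": 0, "wy": 0, "wz": -35, "hand": -0.2},
  ],
)

```text
clock: 3.63
tcp_pos: [0.5411, 0.3004, 0.1241]
tool_rot: [-3.139, -0.005, 0.509]
contact_force: [-0.4, 0.1, 0.3]
grip_width: 0.0515
```

Emit:
play_rows(
  motion=[
    {"x": 0, "y": 0, "z": 0, "wx": 0, "wy": 0, "wz": -4.7, "hand": -0.2},
    {"x": 0, "y": 0, "z": 0, "wx": 0, "wy": 0, "wz": -4.7, "hand": -0.2},
    {"x": 0, "y": 0, "z": -1, "wx": 0, "wy": 0, "wz": -4.7, "hand": -0.2},
    {"x": 0, "y": 0, "z": -3, "wx": 0, "wy": 0, "wz": -4.7, "hand": -0.2},
    {"x": 0, "y": 0, "z": -4, "wx": 0, "wy": 0, "wz": -4.7, "hand": -0.2},
  ],
)

```text
clock: 4.05
tcp_pos: [0.5392, 0.2983, 0.0803]
tool_rot: [-3.14, 0.0, 0.433]
contact_force: [-0.3, -1.5, -1.5]
grip_width: 0.0513
```

Run:
```python
from h import *
s=state();print(s['clock'],s['tcp_pos'],s['tool_rot'],s['joints'].round(2),s['contact_force'],s['grip_width'])
c=imaging.calibration('wrist')
M=R.from_euler('xyz',s['tool_rot']).as_matrix();print('tool y ang',np.degrees(np.arctan2(M[1,1],M[0,1])),M[:,2])
im=imaging.read_camera('wrist')[:,:,::-1]
cv2.imwrite("pics/w4.png",im)
print(proj(c,(.540,.2964,.03)),proj(c,s['tcp_pos']))
```

```text
4.05 [0.53924437 0.29825289 0.08029266] [-3.14036909e+00  4.66948262e-04  4.33058665e-01] [-1.12  0.62  0.77  1.78 -0.52  0.95 -1.28] [-0.31422964 -1.49545525 -1.53644254] 0.0512856935816019
tool y ang -65.18759892501541 [-9.37310412e-04  9.14659593e-04 -9.99999142e-01]
[282.90775484 235.32505024] [279.74046328 271.94647031]
```

View pics/w4.png

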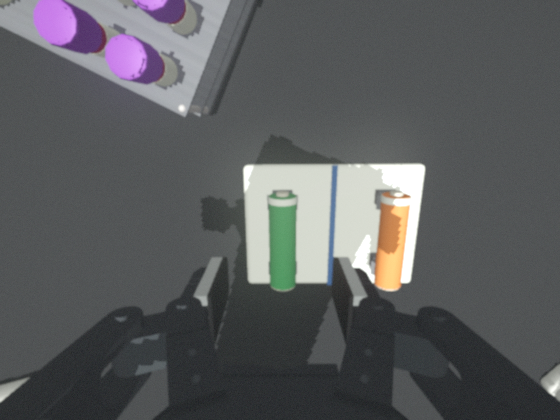

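Run:
```python
from h import *
c=imaging.calibration('wrist')
im=cv2.imread('pics/w4.png');hsv=cv2.cvtColor(im,cv2.COLOR_BGR2HSV)
m=cv2.inRange(hsv,(40,60,30),(90,255,255));k,l,st,ce=cv2.connectedComponentsWithStats(m)
P=[]
for y in range(212,282,4):
    xs=np.where(m[y,260:310])[0]+260
    a=onz(c,(xs.min()-.5,y),.03);b=onz(c,(xs.max()+.5,y),.03);P.append((a+b)/2)
print(np.linalg.norm(a-b))
P=np.array(P)[:,:2];vx,vy,x0,y0=cv2.fitLine(P.astype(np.float32),cv2.DIST_L2,0,.01,.01).ravel()
u=np.array([vx,vy])*np.sign(vx);print('ang',np.degrees(np.arctan2(u[1],u[0])))
cv2.imwrite('pics/w4a.png',cv2.resize(im[180:300,225:345],None,fx=5,fy=5,interpolation=cv2.INTER_CUBIC))
p0=np.array([x0,y0]);n=np.array([-u[1],u[0]])
print('lateral of tcp', (state()['tcp_pos'][:2]-p0)@n, 'lateral w3 est',(np.array([.5364,.2953])-p0)@n)
for y in range(186,296): 
    if y<208 or y>280: print(y,im[y,283],end=' ')
```

```text
0.01637296755361919
ang 25.297909
lateral of tcp 0.0014874749172023444 lateral w3 est 0.00015951802499728835
186 [207 217 213] 187 [207 217 213] 188 [203 213 209] 189 [183 192 188] 190 [150 160 157] 191 [139 149 148] 192 [149 161 161] 193 [160 174 173] 194 [174 189 188] 195 [176 191 190] 196 [164 182 174] 197 [132 159 136] 198 [119 151 116] 199 [155 177 154] 200 [188 203 193] 201 [204 214 209] 202 [207 217 213] 203 [206 217 212] 204 [205 216 211] 205 [193 208 198] 206 [166 190 166] 207 [126 166 118] 281 [100 153  82] 282 [ 98 152  82] 283 [ 98 153  81] 284 [100 153  82] 285 [ 95 151  80] 286 [ 98 153  82] 287 [ 99 152  81] 288 [100 153  85] 289 [113 154 106] 290 [119 144 119] 291 [104 114 105] 292 [76 81 77] 293 [63 66 61] 294 [56 59 53] 295 [57 61 56]
```

View pics/w4a.png

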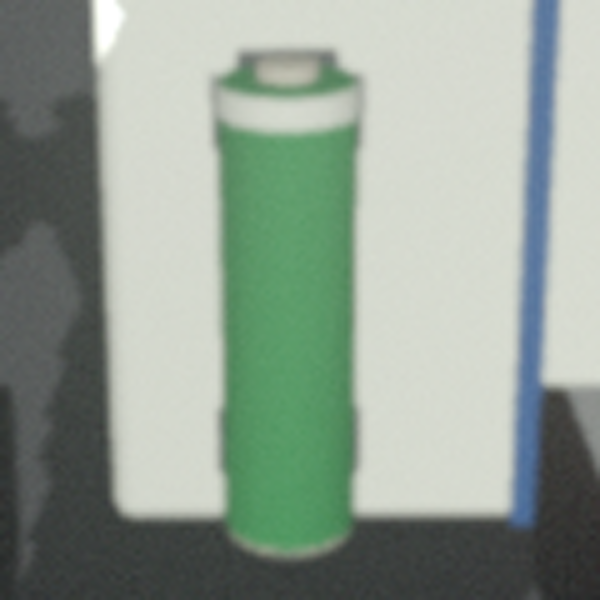

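Run:
```python
from h import *
c=imaging.calibration('wrist')
f=lambda p:(p[0]/5+225-.4,p[1]/5+180-.4)
a=onz(c,f((288,93)),.039);b=onz(c,f((289,552)),.039);print(a,b,np.linalg.norm(a-b),(a+b)/2)
print(np.load('w3c.npy',allow_pickle=True).item()['origin'],state()['tcp_pos'])
```

```text
[0.56382506 0.30780332 0.039     ] [0.50725337 0.28146067 0.039     ] 0.062404255101811135 [0.53553921 0.29463199 0.039     ]
[0.43575879 0.26449988 0.2614252 ] [0.53785857 0.29745822 0.0783814 ]
```

Emit:
play_rows(
  motion=[
    {"x": 0.25, "y": -0.05, "z": -1.5, "wx": 0, "wy": 0, "wz": 0, "hand": -0.2},
    {"x": 0.25, "y": -0.05, "z": -3, "wx": 0, "wy": 0, "wz": 0, "hand": -0.2},
    {"x": 0.25, "y": -0.05, "z": -4.4, "wx": 0, "wy": 0, "wz": 0, "hand": -0.2},
    {"x": 0.25, "y": -0.05, "z": -5, "wx": 0, "wy": 0, "wz": 0, "hand": -0.2},
    {"x": 0.25, "y": -0.05, "z": -5.2, "wx": 0, "wy": 0, "wz": 0, "hand": -0.2},
  ],
)

```text
clock: 4.52
tcp_pos: [0.5413, 0.296, 0.0273]
tool_rot: [3.141, 0.003, 0.43]
contact_force: [0.6, -0.1, 0.5]
grip_width: 0.0513
```

Emit:
play_rows(
  motion=[
    {"x": 0, "y": 0, "z": 0, "wx": 0, "wy": 0, "wz": 0, "hand": -0.2},
    {"x": 0, "y": 0, "z": 0, "wx": 0, "wy": 0, "wz": 0, "hand": -0.2},
  ],
)

```text
clock: 4.68
tcp_pos: [0.5429, 0.2966, 0.0296]
tool_rot: [3.141, -0.001, 0.43]
contact_force: [-0.1, 0.7, -0.1]
grip_width: 0.0511
```

Run:
```python
from h import *
s=state();print(s['clock'],s['tcp_pos'],s['tool_rot'],s['contact_force'],s['grip_width'])
im=imaging.read_camera('wrist')[:,:,::-1]
cv2.imwrite("pics/w5.png",im)
```

```text
4.6833 [0.54285508 0.296623   0.02964641] [ 3.14136740e+00 -6.96189737e-04  4.29529357e-01] [-0.14309132  0.69932164 -0.08187872] 0.05106284545425646
```

View pics/w5.png

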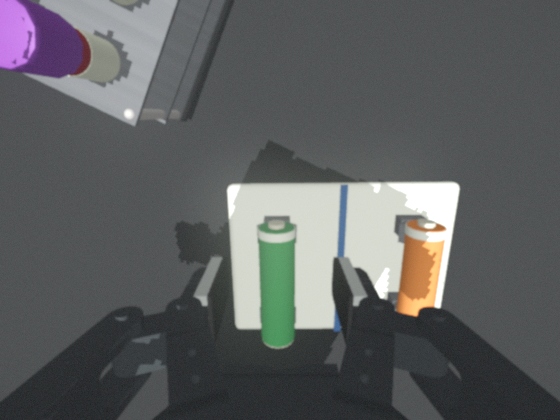

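Emit:
play_rows(
  motion=[
    {"x": 0, "y": 0, "z": 0, "wx": 0, "wy": 0, "wz": 0, "hand": -0.2},
    {"x": 0, "y": 0, "z": 0, "wx": 0, "wy": 0, "wz": 0, "hand": -0.2},
    {"x": 0, "y": 0, "z": 0, "wx": 0, "wy": 0, "wz": 0, "hand": -0.2},
  ],
)

```text
clock: 4.98
tcp_pos: [0.5427, 0.2968, 0.0298]
tool_rot: [-3.141, -0.001, 0.43]
contact_force: [-0.0, -0.0, 0.2]
grip_width: 0.0507
```

Emit:
play_rows(
  motion=[
    {"x": -0.2, "y": 0, "z": -0.3, "wx": 0, "wy": 0, "wz": 0, "hand": -0.2},
    {"x": -0.2, "y": 0, "z": -0.6, "wx": 0, "wy": 0, "wz": 0, "hand": -0.2},
    {"x": -0.2, "y": 0, "z": -0.6, "wx": 0, "wy": 0, "wz": 0, "hand": -0.2},
    {"x": -0.2, "y": 0, "z": -0.6, "wx": 0, "wy": 0, "wz": 0, "hand": 0.1},
    {"x": -0.2, "y": 0, "z": -0.6, "wx": 0, "wy": 0, "wz": 0, "hand": 0.3},
  ],
)

```text
clock: 5.4
tcp_pos: [0.5404, 0.2966, 0.0232]
tool_rot: [3.141, 0.0, 0.43]
contact_force: [-0.4, -0.5, -0.6]
grip_width: 0.0302
```

Emit:
play_rows(
  motion=[
    {"x": 0, "y": 0, "z": 0, "wx": 0, "wy": 0, "wz": 0, "hand": 0.5},
    {"x": 0, "y": 0, "z": 0, "wx": 0, "wy": 0, "wz": 0, "hand": 1},
    {"x": 0, "y": 0, "z": 0, "wx": 0, "wy": 0, "wz": 0, "hand": 1},
    {"x": 0, "y": 0, "z": 0, "wx": 0, "wy": 0, "wz": 0, "hand": 1},
    {"x": 0, "y": 0, "z": 0, "wx": 0, "wy": 0, "wz": 0, "hand": 1},
  ],
)

```text
clock: 5.82
tcp_pos: [0.5404, 0.2971, 0.0237]
tool_rot: [-3.141, -0.0, 0.43]
contact_force: [-2.3, 1.2, 2.8]
grip_width: 0.0155
```

Run:
```python
from h import *
s=state();print(s['clock'],s['tcp_pos'],s['tool_rot'],s['contact_force'],s['grip_width'])
im=imaging.read_camera('wrist')[:,:,::-1]
cv2.imwrite("pics/w6.png",im)
```

```text
5.8167 [0.54037276 0.29708905 0.02366655] [-3.14095826e+00 -2.09801014e-04  4.29936950e-01] [-2.32855642  1.24432041  2.77814253] 0.015541875706434219
```

View pics/w6.png

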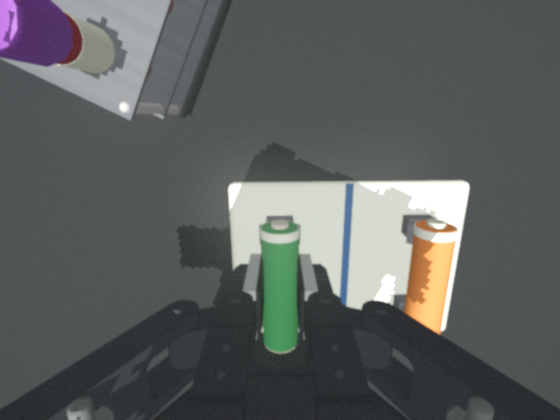

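Emit:
play_rows(
  motion=[
    {"x": 0, "y": 0, "z": 0, "wx": 0, "wy": 0, "wz": 0, "hand": 0.3},
    {"x": 0, "y": 0, "z": 0, "wx": 0, "wy": 0, "wz": 0, "hand": 0.3},
    {"x": 0, "y": 0, "z": -0.3, "wx": 0, "wy": 0, "wz": 0, "hand": 0.3},
    {"x": 0, "y": 0, "z": -0.7, "wx": 0, "wy": 0, "wz": 0, "hand": 0.3},
    {"x": 0, "y": 0, "z": -0.7, "wx": 0, "wy": 0, "wz": 0, "hand": 0.4},
  ],
)

```text
clock: 6.28
tcp_pos: [0.5398, 0.2961, 0.0152]
tool_rot: [3.141, 0.002, 0.429]
contact_force: [-0.2, 1.1, -0.4]
grip_width: 0.0258
```

Emit:
play_rows(
  motion=[
    {"x": 0, "y": 0, "z": 0, "wx": 0, "wy": 0, "wz": 0, "hand": 0.6},
    {"x": 0, "y": 0, "z": 0, "wx": 0, "wy": 0, "wz": 0, "hand": 1},
    {"x": 0, "y": 0, "z": 0, "wx": 0, "wy": 0, "wz": 0, "hand": 1},
    {"x": 0, "y": 0, "z": 0, "wx": 0, "wy": 0, "wz": 0, "hand": 1},
    {"x": 0, "y": 0, "z": 0, "wx": 0, "wy": 0, "wz": 0, "hand": 1},
  ],
)

```text
clock: 6.7
tcp_pos: [0.5404, 0.2967, 0.0164]
tool_rot: [3.142, -0.0, 0.43]
contact_force: [-0.4, 0.4, 0.1]
grip_width: 0.0156
```

Emit:
play_rows(
  motion=[
    {"x": 0, "y": 0, "z": 1, "wx": 0, "wy": 0, "wz": 0, "hand": 1},
    {"x": 0, "y": 0, "z": 3, "wx": 0, "wy": 0, "wz": 0, "hand": 1},
    {"x": 0, "y": 0, "z": 6, "wx": 0, "wy": 0, "wz": 0, "hand": 1},
    {"x": 0, "y": -1, "z": 9, "wx": 0, "wy": 0, "wz": 0, "hand": 1},
    {"x": 0, "y": -3, "z": 12, "wx": 0, "wy": 0, "wz": 6, "hand": 1},
  ],
)

```text
clock: 7.12
tcp_pos: [0.5401, 0.2691, 0.1378]
tool_rot: [3.141, -0.001, 0.54]
contact_force: [0.3, -0.1, -0.0]
grip_width: 0.0159
```

Emit:
play_rows(
  motion=[
    {"x": 0, "y": -4, "z": 1, "wx": 0, "wy": 0, "wz": 5, "hand": 1},
    {"x": 0, "y": -8, "z": 2, "wx": 0, "wy": 0, "wz": 10, "hand": 1},
    {"x": 0, "y": -12, "z": 2, "wx": 0, "wy": 0, "wz": 15, "hand": 1},
    {"x": 0, "y": -16, "z": 2, "wx": 0, "wy": 0, "wz": 20, "hand": 1},
    {"x": 0, "y": -20, "z": 2, "wx": 0, "wy": 0, "wz": 25, "hand": 1},
  ],
)

```text
clock: 7.53
tcp_pos: [0.5404, 0.0643, 0.1576]
tool_rot: [3.14, -0.002, 0.975]
contact_force: [0.5, -0.4, -0.3]
grip_width: 0.016
```

Emit:
play_rows(
  motion=[
    {"x": 0, "y": -4, "z": 0, "wx": 0, "wy": 0, "wz": 5, "hand": 1},
    {"x": 0, "y": -8, "z": 0, "wx": 0, "wy": 0, "wz": 10, "hand": 1},
    {"x": -0.5, "y": -12, "z": 0, "wx": 0, "wy": 0, "wz": 15, "hand": 1},
    {"x": -1, "y": -16, "z": 0, "wx": 0, "wy": 0, "wz": 20, "hand": 1},
    {"x": -1, "y": -20, "z": 0, "wx": 0, "wy": 0, "wz": 25, "hand": 1},
  ],
)

```text
clock: 7.95
tcp_pos: [0.529, -0.136, 0.1572]
tool_rot: [3.141, -0.0, 1.41]
contact_force: [0.2, 0.3, -0.4]
grip_width: 0.0159
```

Emit:
play_rows(
  motion=[
    {"x": 0, "y": -2, "z": 0, "wx": 0, "wy": 0, "wz": 0, "hand": 1},
    {"x": 0, "y": -2.7, "z": 0, "wx": 0, "wy": 0, "wz": 0, "hand": 1},
    {"x": 0, "y": -2.7, "z": 0, "wx": 0, "wy": 0, "wz": 0, "hand": 1},
    {"x": 0, "y": -2.7, "z": 0, "wx": 0, "wy": 0, "wz": 0, "hand": 1},
    {"x": 0, "y": -2.7, "z": 0, "wx": 0, "wy": 0, "wz": 0, "hand": 1},
  ],
)

```text
clock: 8.37
tcp_pos: [0.5308, -0.1581, 0.1563]
tool_rot: [-3.141, -0.001, 1.41]
contact_force: [1.3, 1.2, 0.1]
grip_width: 0.0156
```

Run:
```python
from h import *
s=state();print(s['clock'],s['tcp_pos'],s['tool_rot'],s['contact_force'],s['joints'].round(2),s['grip_width'])
np.save('w7c.npy',imaging.calibration('wrist'),allow_pickle=True)
im=imaging.read_camera('wrist')[:,:,::-1]
cv2.imwrite("pics/w7.png",im)
```

```text
8.3667 [ 0.53081253 -0.15813857  0.15625347] [-3.14129202e+00 -1.19880300e-03  1.40980381e+00] [1.29685657 1.1870004  0.09021689] [-0.36  0.38  0.72  1.87 -0.29  1.    0.32] 0.015565700503594765
```

View pics/w7.png

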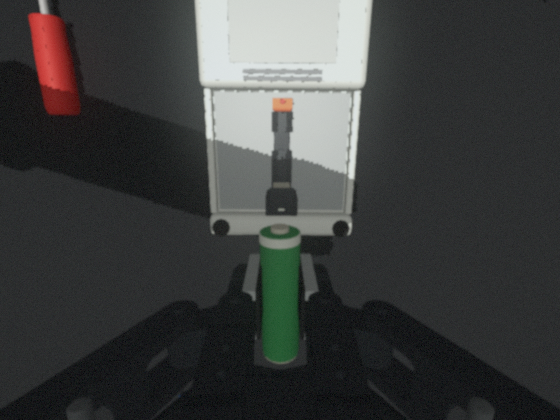

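Run:
```python
from h import *
im=cv2.imread('pics/w7.png')
cv2.imwrite('pics/w7a.png',cv2.resize(im[80:250,190:375],None,fx=4,fy=3.5,interpolation=cv2.INTER_CUBIC))
```

```text
(no output)
```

View pics/w7a.png

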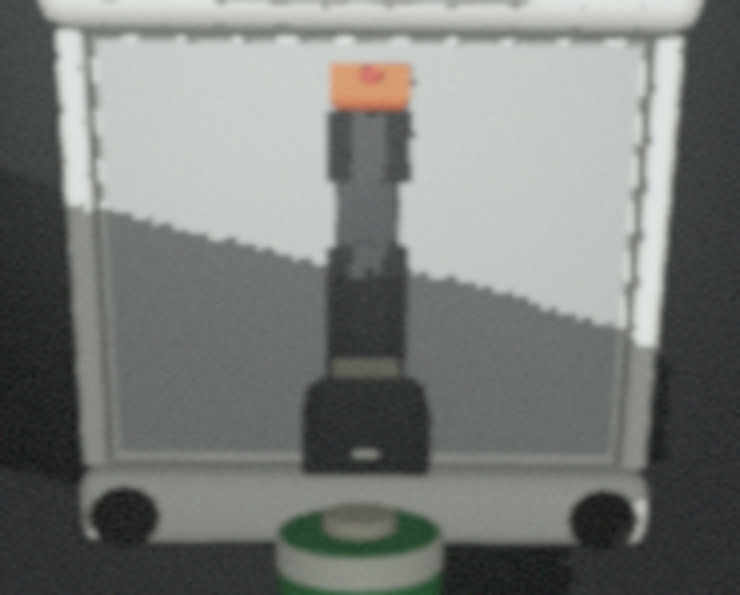

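Run:
```python
from h import *
c=np.load('w7c.npy',allow_pickle=True).item()
f=lambda p:(p[0]/4+190-.375,p[1]/3.5+80-.36)
G=lambda p,z:onz(c,f(p),z)[:2]
# meter: feet/corners z: -x wall z=.031
fl=G((124,517),.031);fr=G((603,518),.031)
print('feet -x mid',(fl+fr)/2,np.linalg.norm(fl-fr))
d=fr-fl; print('meter x ang',np.degrees(np.arctan2(d[1],d[0]))+90)
# +x housing edge z=.04 corners y~25 ; rim outer sides .0225
wl=G((93,38),.04);wr=G((648,38),.04)
nose=G((371,108),.0512);lipback=G((371,63),.0542)
hood=G((367,378),.058);hoodl=G((303,430),.058);hoodr=G((430,430),.058)
s1=G((369,145),.034);s2=G((368.5,310),.034)
print('nose',nose,'hood',hood,np.linalg.norm(nose-hood),'hoodw',np.linalg.norm(hoodl-hoodr),'s',s1,s2)
d=nose-hood;print('ang nose-hood',np.degrees(np.arctan2(d[1],d[0])));d=s1-s2;print('ang s',np.degrees(np.arctan2(d[1],d[0])))
bl=G((78,200),.0225);br=G((664,200),.0225)
print('rim',bl,br,(bl+br)/2,np.linalg.norm(bl-br))
bk=G((115,455),.014);bk2=G((612,455),.014);print('floor -x edge mid',(bk+bk2)/2,np.linalg.norm(bk-bk2))
# held cell: button centre
print('cell button px',proj(c,state()['tcp_pos']))
s=state();M=R.from_euler('xyz',s['tool_rot']).as_matrix();P=s['tcp_pos']+M@[0.0282,0,-.0136];print('pred plus tip',P,proj(c,P),'tool x ang',np.degrees(np.arctan2(M[1,0],M[0,0])))
```

```text
feet -x mid [ 0.52843129 -0.18051133] 0.1085038651226004
meter x ang 80.57964540855237
nose [ 0.54596561 -0.08129639] hood [ 0.53597775 -0.13809286] 0.05766798333318168 hoodw 0.025240837387002907 s [ 0.54442681 -0.0891109 ] [ 0.5382092  -0.12695712]
ang nose-hood 80.02631557726164
ang s 80.6704293790376
rim [ 0.48082093 -0.09207368] [ 0.60480635 -0.11232902] [ 0.54281364 -0.10220135] 0.12562907055685457
floor -x edge mid [ 0.53034231 -0.16890475] 0.11763933933441674
cell button px [278.46915927 270.72336637]
pred plus tip [ 0.535338   -0.13019142  0.16982886] [278.15865044 227.42676442] tool x ang 80.80913225729252
```

```bash
cat >> h.py <<'E'
BAY=np.array([.5405,-.1090,.040]);A=np.radians(80.6)
EX=np.array([np.cos(A),np.sin(A),0]);EY=np.array([-np.sin(A),np.cos(A),0])
def tcp_for(th,ux,mz):   # upper minus rim at x=ux (mm), minus centre z=mz, bay frame -> world TCP
    c,s=np.cos(np.radians(th)),np.sin(np.radians(th))
    tx=ux+36.8*c+22.6*s; tz=mz+36.8*s-13.6*c
    return BAY+EX*tx/1e3+np.array([0,0,tz/1e3])
def where(st=None):
    st=st or state();M=R.from_euler('xyz',st['tool_rot']).as_matrix()
    th=np.degrees(np.arcsin(M[2,0]));d=(st['tcp_pos']-BAY)*1e3;c,s=np.cos(np.radians(th)),np.sin(np.radians(th))
    x,y,z=d@EX,d@EY,d[2];F=st['contact_force']
    return dict(t=round(st['clock'],2),th=round(th,2),yaw=round(np.degrees(np.arctan2(M[1,0],M[0,0])),2),lat=round(y,2),
      upx=round(x-36.8*c-22.6*s,2),mz=round(z-36.8*s+13.6*c,2),upz=round(z-36.8*s+22.6*c,2),
      topAtHood=round(z-36.8*s+22.6*c+(-29.5-(x-36.8*c-22.6*s))*s/c,2),F=(round(F@EX,2),round(F@EY,2),round(F[2],2)),gw=st['grip_width'])
E
python3 - <<'E'
from h import *
s=state();print(where(s));print((tcp_for(36,-24,20)-s['tcp_pos'])*100)
M=R.from_euler('xyz',s['tool_rot']).as_matrix();print(M.round(4))
E
```

```text
{'t': 8.42, 'th': np.float64(0.06), 'yaw': np.float64(80.81), 'lat': np.float64(1.53), 'upx': np.float64(-86.76), 'mz': np.float64(129.76), 'upz': np.float64(138.76), 'topAtHood': np.float64(138.82), 'F': (np.float64(0.49), np.float64(-0.03), np.float64(0.15)), 'gw': 0.015735398039702798}
[ 1.27815371  6.78145207 -8.55718235]
[[ 1.597e-01  9.872e-01 -2.000e-04]
 [ 9.872e-01 -1.597e-01  1.100e-03]
 [ 1.000e-03 -4.000e-04 -1.000e+00]]
```

Emit:
play_rows(
  motion=[
    {"x": 0.3, "y": 1.5, "z": 0, "wx": 6, "wy": -1, "wz": 0, "hand": 1},
    {"x": 0.6, "y": 3, "z": 0, "wx": 12, "wy": -2, "wz": 0, "hand": 1},
    {"x": 0.9, "y": 4.5, "z": 0, "wx": 18, "wy": -3, "wz": 0, "hand": 1},
    {"x": 1.2, "y": 6, "z": 0, "wx": 24, "wy": -4, "wz": 0, "hand": 1},
    {"x": 1.3, "y": 6.8, "z": 0, "wx": 30, "wy": -5, "wz": 0, "hand": 1},
  ],
)

```text
clock: 8.83
tcp_pos: [0.5447, -0.0886, 0.1575]
tool_rot: [3.138, -0.538, 1.414]
contact_force: [-0.4, 0.4, -1.0]
grip_width: 0.016
```

Emit:
play_rows(
  motion=[
    {"x": 0, "y": 0, "z": -1, "wx": 5.5, "wy": -0.9, "wz": 0, "hand": 1},
    {"x": 0, "y": 0, "z": -3, "wx": 5.5, "wy": -0.9, "wz": 0, "hand": 1},
    {"x": 0, "y": 0, "z": -5, "wx": 5.5, "wy": -0.9, "wz": 0, "hand": 1},
    {"x": 0, "y": 0, "z": -6, "wx": 5.5, "wy": -0.9, "wz": 0, "hand": 1},
    {"x": 0, "y": 0, "z": -6, "wx": 5.5, "wy": -0.9, "wz": 0, "hand": 1},
  ],
)

```text
clock: 9.25
tcp_pos: [0.5422, -0.0902, 0.0941]
tool_rot: [-3.136, -0.629, 1.406]
contact_force: [-0.2, 0.2, -0.4]
grip_width: 0.0162
```

Emit:
play_rows(
  motion=[
    {"x": 0, "y": 0, "z": 0, "wx": 0, "wy": 0, "wz": 0, "hand": 1},
    {"x": 0, "y": 0, "z": 0, "wx": 0, "wy": 0, "wz": 0, "hand": 1},
    {"x": 0, "y": 0, "z": 0, "wx": 0, "wy": 0, "wz": 0, "hand": 1},
  ],
)

```text
clock: 9.5
tcp_pos: [0.5443, -0.0922, 0.0977]
tool_rot: [3.138, -0.628, 1.41]
contact_force: [0.2, -0.1, -0.2]
grip_width: 0.016
```

Run:
```python
from h import *
s=state();print(where(s));print((tcp_for(36,-24,20)-s['tcp_pos'])*100,s['joints'].round(2))
np.save('w8c.npy',imaging.calibration('wrist'),allow_pickle=True)
cv2.imwrite("pics/w8.png",imaging.read_camera('wrist')[:,:,::-1])
im=imaging.read_camera('side')[:,:,::-1]
cv2.imwrite("pics/s8.png",cv2.resize(im[150:270,220:340],None,fx=4,fy=4,interpolation=cv2.INTER_CUBIC))
```

```text
{'t': 9.5, 'th': np.float64(35.97), 'yaw': np.float64(80.79), 'lat': np.float64(-1.03), 'upx': np.float64(-25.83), 'mz': np.float64(47.09), 'upz': np.float64(54.37), 'topAtHood': np.float64(51.71), 'F': (np.float64(-0.03), np.float64(-0.24), np.float64(-0.16)), 'gw': 0.016013627707364}
[-0.07124975  0.19737064 -2.70656685] [ 0.08  0.56  0.47  1.88 -0.9   1.22  0.89]
```

View pics/w8.png

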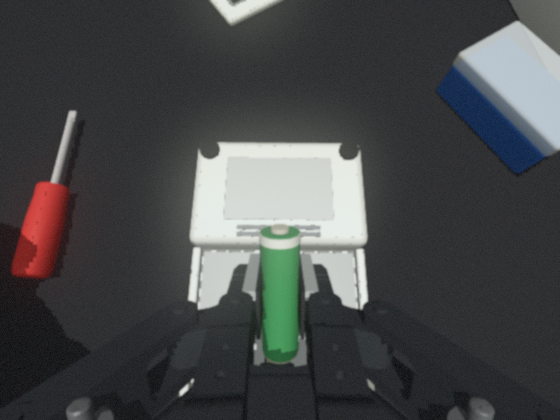

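View pics/s8.png

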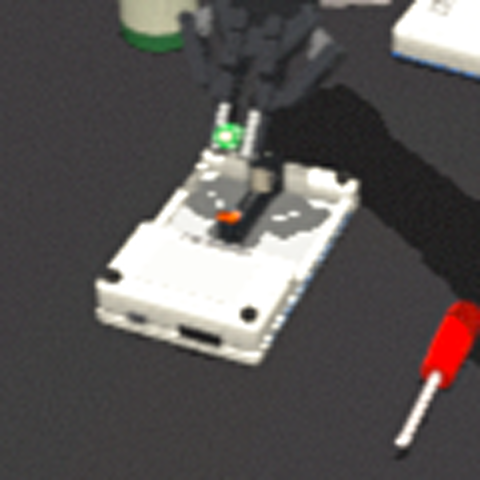

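Emit:
play_rows(
  motion=[
    {"x": -0.1, "y": 0.2, "z": -1, "wx": 0, "wy": 0, "wz": 0, "hand": 1},
    {"x": -0.1, "y": 0.2, "z": -2, "wx": 0, "wy": 0, "wz": 0, "hand": 1},
    {"x": -0.1, "y": 0.2, "z": -3, "wx": 0, "wy": 0, "wz": 0, "hand": 1},
    {"x": -0.1, "y": 0.2, "z": -3.7, "wx": 0, "wy": 0, "wz": 0, "hand": 1},
    {"x": -0.1, "y": 0.2, "z": -3.7, "wx": 0, "wy": 0, "wz": 0, "hand": 1},
  ],
)

```text
clock: 10.02
tcp_pos: [0.541, -0.0898, 0.0571]
tool_rot: [-3.137, -0.629, 1.404]
contact_force: [-0.5, 0.0, -0.2]
grip_width: 0.016
```

Emit:
play_rows(
  motion=[
    {"x": 0, "y": 0, "z": 0, "wx": 0, "wy": 0, "wz": 0, "hand": 1},
    {"x": 0, "y": 0, "z": 0, "wx": 0, "wy": 0, "wz": 0, "hand": 1},
    {"x": 0, "y": 0, "z": 0, "wx": 0, "wy": 0, "wz": 0, "hand": 1},
  ],
)

```text
clock: 10.27
tcp_pos: [0.5427, -0.0906, 0.0597]
tool_rot: [3.14, -0.628, 1.407]
contact_force: [-0.7, 0.4, -0.3]
grip_width: 0.0157
```

Run:
```python
from h import *
s=state();print(where(s));print((tcp_for(36,-24,0)-s['tcp_pos'])*100)
im=imaging.read_camera('side')[:,:,::-1]
cv2.imwrite("pics/s9.png",cv2.resize(im[170:240,250:320],None,fx=8,fy=8,interpolation=cv2.INTER_CUBIC))
```

```text
{'t': 10.27, 'th': np.float64(35.98), 'yaw': np.float64(80.64), 'lat': np.float64(0.79), 'upx': np.float64(-24.58), 'mz': np.float64(9.06), 'upz': np.float64(16.34), 'topAtHood': np.float64(12.77), 'F': (np.float64(0.23), np.float64(0.76), np.float64(-0.33)), 'gw': 0.01567163909844633}
[ 0.08734001  0.04433085 -0.90437772]
```

View pics/s9.png

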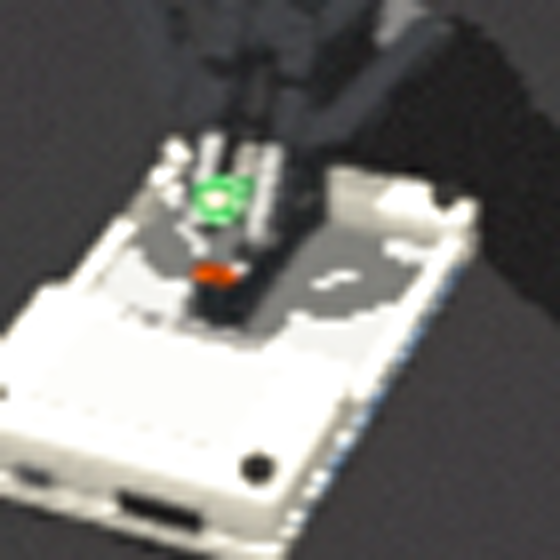

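Emit:
play_rows(
  motion=[
    {"x": 0.08, "y": 0.05, "z": -0.2, "wx": 0, "wy": 0, "wz": 0, "hand": 1},
    {"x": 0.08, "y": 0.05, "z": -0.4, "wx": 0, "wy": 0, "wz": 0, "hand": 1},
    {"x": 0.08, "y": 0.05, "z": -0.55, "wx": 0, "wy": 0, "wz": 0, "hand": 1},
    {"x": 0.08, "y": 0.05, "z": -0.55, "wx": 0, "wy": 0, "wz": 0, "hand": 1},
    {"x": 0.08, "y": 0.05, "z": -0.55, "wx": 0, "wy": 0, "wz": 0, "hand": 1},
  ],
)

```text
clock: 10.73
tcp_pos: [0.5431, -0.0899, 0.0537]
tool_rot: [3.141, -0.628, 1.407]
contact_force: [-0.3, 0.8, -1.1]
grip_width: 0.0163
```

Run:
```python
from h import *
print(where())
```

```text
{'t': 10.73, 'th': np.float64(35.99), 'yaw': np.float64(80.61), 'lat': np.float64(0.57), 'upx': np.float64(-23.75), 'mz': np.float64(3.1), 'upz': np.float64(10.39), 'topAtHood': np.float64(6.21), 'F': (np.float64(0.72), np.float64(0.45), np.float64(-1.07)), 'gw': 0.01628362687097382}
```

Emit:
play_rows(
  motion=[
    {"x": 0.05, "y": 0, "z": -0.08, "wx": 0, "wy": 0, "wz": 0, "hand": 1},
    {"x": 0.05, "y": 0, "z": -0.15, "wx": 0, "wy": 0, "wz": 0, "hand": 1},
    {"x": 0.05, "y": 0, "z": -0.15, "wx": 0, "wy": 0, "wz": 0, "hand": 1},
  ],
)

```text
clock: 10.98
tcp_pos: [0.5437, -0.0899, 0.0522]
tool_rot: [3.141, -0.628, 1.407]
contact_force: [0.8, 0.7, -0.0]
grip_width: 0.0156
```

Emit:
play_rows(
  motion=[
    {"x": 0, "y": 0, "z": -0.05, "wx": 0, "wy": 0, "wz": 0, "hand": 1},
    {"x": 0, "y": 0, "z": -0.1, "wx": 0, "wy": 0, "wz": 0, "hand": 1},
    {"x": 0, "y": 0, "z": -0.1, "wx": 0, "wy": 0, "wz": 0, "hand": 1},
  ],
)

```text
clock: 11.23
tcp_pos: [0.5436, -0.0899, 0.0512]
tool_rot: [3.141, -0.628, 1.407]
contact_force: [-0.4, -0.0, -1.1]
grip_width: 0.0156
```

Emit:
play_rows(
  motion=[
    {"x": 0, "y": 0, "z": -0.05, "wx": 0, "wy": 0, "wz": 0, "hand": 1},
    {"x": 0, "y": 0, "z": -0.05, "wx": 0, "wy": 0, "wz": 0, "hand": 1},
  ],
)

```text
clock: 11.4
tcp_pos: [0.5437, -0.0899, 0.0508]
tool_rot: [3.141, -0.628, 1.407]
contact_force: [0.7, -0.0, -1.1]
grip_width: 0.016
```

Emit:
play_rows(
  motion=[
    {"x": 0, "y": 0, "z": -0.05, "wx": 0, "wy": 0, "wz": 0, "hand": 1},
    {"x": 0, "y": 0, "z": -0.05, "wx": 0, "wy": 0, "wz": 0, "hand": 1},
  ],
)

```text
clock: 11.57
tcp_pos: [0.5437, -0.0899, 0.0503]
tool_rot: [3.141, -0.628, 1.407]
contact_force: [0.5, 0.1, -0.8]
grip_width: 0.0158
```

Emit:
play_rows(
  motion=[
    {"x": 0, "y": 0, "z": -0.05, "wx": 0, "wy": 0, "wz": 0, "hand": 1},
    {"x": 0, "y": 0, "z": -0.05, "wx": 0, "wy": 0, "wz": 0, "hand": 1},
  ],
)

```text
clock: 11.73
tcp_pos: [0.5437, -0.0899, 0.0498]
tool_rot: [3.141, -0.628, 1.407]
contact_force: [0.2, -0.4, -0.5]
grip_width: 0.0159
```

Emit:
play_rows(
  motion=[
    {"x": 0, "y": 0, "z": -0.05, "wx": 0, "wy": 0, "wz": 0, "hand": 1},
    {"x": 0, "y": 0, "z": -0.05, "wx": 0, "wy": 0, "wz": 0, "hand": 1},
  ],
)

```text
clock: 11.9
tcp_pos: [0.5437, -0.0899, 0.0493]
tool_rot: [3.141, -0.628, 1.407]
contact_force: [-0.0, -0.1, -0.2]
grip_width: 0.0159
```

Emit:
play_rows(
  motion=[
    {"x": 0, "y": 0, "z": -0.05, "wx": 0, "wy": 0, "wz": 0, "hand": 1},
    {"x": 0, "y": 0, "z": -0.05, "wx": 0, "wy": 0, "wz": 0, "hand": 1},
  ],
)

```text
clock: 12.07
tcp_pos: [0.5437, -0.0899, 0.0488]
tool_rot: [3.141, -0.628, 1.407]
contact_force: [-0.3, 0.1, 0.7]
grip_width: 0.0159
```

Emit:
play_rows(
  motion=[
    {"x": 0, "y": 0, "z": -0.05, "wx": 0, "wy": 0, "wz": 0, "hand": 1},
    {"x": 0, "y": 0, "z": -0.05, "wx": 0, "wy": 0, "wz": 0, "hand": 1},
  ],
)

```text
clock: 12.23
tcp_pos: [0.5437, -0.0898, 0.0484]
tool_rot: [3.141, -0.628, 1.407]
contact_force: [0.2, -0.9, 0.9]
grip_width: 0.0155
```

Run:
```python
from h import *
print(where())
```

```text
{'t': 12.23, 'th': np.float64(36.01), 'yaw': np.float64(80.63), 'lat': np.float64(0.0), 'upx': np.float64(-23.59), 'mz': np.float64(-2.19), 'upz': np.float64(5.09), 'topAtHood': np.float64(0.79), 'F': (np.float64(-0.84), np.float64(-0.35), np.float64(0.87)), 'gw': 0.015547761758954344}
```

Force is trending upward in z (0.7, 0.9); a little more to confirm.

Emit:
play_rows(
  motion=[
    {"x": 0, "y": 0, "z": -0.05, "wx": 0, "wy": 0, "wz": 0, "hand": 1},
    {"x": 0, "y": 0, "z": -0.05, "wx": 0, "wy": 0, "wz": 0, "hand": 1},
  ],
)

```text
clock: 12.4
tcp_pos: [0.5437, -0.0897, 0.0481]
tool_rot: [3.141, -0.629, 1.407]
contact_force: [-1.0, 0.4, 2.0]
grip_width: 0.0163
```

Emit:
play_rows(
  motion=[
    {"x": 0, "y": 0, "z": -0.04, "wx": 0, "wy": 0, "wz": 0, "hand": 1},
    {"x": 0, "y": 0, "z": -0.04, "wx": 0, "wy": 0, "wz": 0, "hand": 1},
  ],
)

```text
clock: 12.57
tcp_pos: [0.5437, -0.0897, 0.0478]
tool_rot: [3.141, -0.629, 1.407]
contact_force: [-1.1, 0.5, 3.1]
grip_width: 0.0161
```

Emit:
play_rows(
  motion=[
    {"x": 0, "y": 0, "z": 0.12, "wx": 0, "wy": 0, "wz": 0, "hand": 1},
    {"x": -0.03, "y": -0.15, "z": 0.12, "wx": 0, "wy": 0, "wz": 0, "hand": 1},
    {"x": -0.05, "y": -0.3, "z": 0.12, "wx": 0, "wy": 0, "wz": 0, "hand": 1},
    {"x": -0.05, "y": -0.3, "z": 0.12, "wx": 0, "wy": 0, "wz": 0, "hand": 1},
  ],
)

```text
clock: 12.9
tcp_pos: [0.543, -0.0935, 0.0484]
tool_rot: [3.141, -0.627, 1.406]
contact_force: [-0.9, 0.3, 1.1]
grip_width: 0.0162
```

Emit:
play_rows(
  motion=[
    {"x": -0.016, "y": -0.1, "z": 0, "wx": 0, "wy": 0, "wz": 0, "hand": 1},
    {"x": -0.016, "y": -0.1, "z": 0, "wx": 0, "wy": 0, "wz": 0, "hand": 1},
  ],
)

```text
clock: 13.07
tcp_pos: [0.5429, -0.0942, 0.0485]
tool_rot: [3.141, -0.628, 1.407]
contact_force: [-0.5, 0.0, 0.9]
grip_width: 0.016
```

Run:
```python
from h import *
print(where())
```

```text
{'t': 13.07, 'th': np.float64(35.97), 'yaw': np.float64(80.59), 'lat': np.float64(0.05), 'upx': np.float64(-28.09), 'mz': np.float64(-2.14), 'upz': np.float64(5.15), 'topAtHood': np.float64(4.12), 'F': (np.float64(-0.04), np.float64(0.46), np.float64(0.92)), 'gw': 0.016029332585797813}
```

Emit:
play_rows(
  motion=[
    {"x": -0.008, "y": -0.05, "z": 0.04, "wx": 0, "wy": 0, "wz": 0, "hand": 1},
    {"x": -0.008, "y": -0.05, "z": 0.04, "wx": 0, "wy": 0, "wz": 0, "hand": 1},
  ],
)

```text
clock: 13.23
tcp_pos: [0.543, -0.0946, 0.049]
tool_rot: [3.141, -0.628, 1.407]
contact_force: [-0.7, 0.9, 0.9]
grip_width: 0.0159
```

Emit:
play_rows(
  motion=[
    {"x": -0.01, "y": -0.06, "z": 0, "wx": 0, "wy": 0, "wz": 0, "hand": 1},
    {"x": -0.01, "y": -0.06, "z": 0, "wx": 0, "wy": 0, "wz": 0, "hand": 1},
  ],
)

```text
clock: 13.4
tcp_pos: [0.543, -0.0951, 0.049]
tool_rot: [3.141, -0.628, 1.407]
contact_force: [-0.8, -0.1, 0.5]
grip_width: 0.0162
```

Emit:
play_rows(
  motion=[
    {"x": -0.01, "y": -0.06, "z": 0, "wx": 0, "wy": 0, "wz": 0, "hand": 1},
    {"x": -0.01, "y": -0.06, "z": 0, "wx": 0, "wy": 0, "wz": 0, "hand": 1},
  ],
)

```text
clock: 13.57
tcp_pos: [0.5428, -0.0957, 0.0491]
tool_rot: [3.141, -0.628, 1.407]
contact_force: [-0.3, 0.4, -0.3]
grip_width: 0.0157
```

Emit:
play_rows(
  motion=[
    {"x": -0.01, "y": -0.06, "z": 0, "wx": 0, "wy": 0, "wz": 0, "hand": 1},
    {"x": -0.01, "y": -0.06, "z": 0, "wx": 0, "wy": 0, "wz": 0, "hand": 1},
  ],
)

```text
clock: 13.73
tcp_pos: [0.5427, -0.0964, 0.049]
tool_rot: [3.141, -0.628, 1.407]
contact_force: [0.1, 0.3, -0.9]
grip_width: 0.0162
```

Run:
```python
from h import *
print(where())
```

```text
{'t': 13.73, 'th': np.float64(35.97), 'yaw': np.float64(80.62), 'lat': np.float64(-0.11), 'upx': np.float64(-30.24), 'mz': np.float64(-1.58), 'upz': np.float64(5.7), 'topAtHood': np.float64(6.24), 'F': (np.float64(0.29), np.float64(-0.06), np.float64(-0.88)), 'gw': 0.016163359559477265}
```

Emit:
play_rows(
  motion=[
    {"x": -0.01, "y": -0.06, "z": 0, "wx": 0, "wy": 0, "wz": 0, "hand": 1},
    {"x": -0.01, "y": -0.06, "z": 0, "wx": 0, "wy": 0, "wz": 0, "hand": 1},
  ],
)

```text
clock: 13.9
tcp_pos: [0.5426, -0.097, 0.049]
tool_rot: [3.141, -0.628, 1.407]
contact_force: [0.4, -0.5, 0.5]
grip_width: 0.0162
```

Emit:
play_rows(
  motion=[
    {"x": -0.01, "y": -0.06, "z": 0, "wx": 0, "wy": 0, "wz": 0, "hand": 1},
    {"x": -0.01, "y": -0.06, "z": 0, "wx": 0, "wy": 0, "wz": 0, "hand": 1},
  ],
)

```text
clock: 14.07
tcp_pos: [0.5425, -0.0972, 0.0491]
tool_rot: [3.141, -0.628, 1.407]
contact_force: [-0.6, 0.9, -0.3]
grip_width: 0.0163
```

Emit:
play_rows(
  motion=[
    {"x": -0.01, "y": -0.06, "z": 0, "wx": 0, "wy": 0, "wz": 0, "hand": 1},
    {"x": -0.01, "y": -0.06, "z": 0, "wx": 0, "wy": 0, "wz": 0, "hand": 1},
  ],
)

```text
clock: 14.23
tcp_pos: [0.5424, -0.0975, 0.0492]
tool_rot: [3.141, -0.629, 1.408]
contact_force: [0.4, 1.5, -0.9]
grip_width: 0.0156
```

Run:
```python
from h import *
print(where())
```

```text
{'t': 14.23, 'th': np.float64(36.04), 'yaw': np.float64(80.64), 'lat': np.float64(-0.03), 'upx': np.float64(-31.37), 'mz': np.float64(-1.48), 'upz': np.float64(5.8), 'topAtHood': np.float64(7.16), 'F': (np.float64(1.58), np.float64(-0.13), np.float64(-0.95)), 'gw': 0.015569108739630164}
```

Emit:
play_rows(
  motion=[
    {"x": -0.016, "y": -0.1, "z": 0, "wx": 0, "wy": 0, "wz": 0, "hand": 1},
    {"x": -0.033, "y": -0.2, "z": 0, "wx": 0, "wy": 0, "wz": 0, "hand": 1},
    {"x": -0.033, "y": -0.2, "z": 0, "wx": 0, "wy": 0, "wz": 0, "hand": 1},
  ],
)

```text
clock: 14.48
tcp_pos: [0.5422, -0.099, 0.0493]
tool_rot: [3.141, -0.63, 1.408]
contact_force: [0.9, 3.4, -0.4]
grip_width: 0.0159
```

Emit:
play_rows(
  motion=[
    {"x": -0.016, "y": -0.1, "z": 0, "wx": 0, "wy": 0, "wz": 0, "hand": 1},
    {"x": -0.033, "y": -0.2, "z": 0, "wx": 0, "wy": 0, "wz": 0, "hand": 1},
    {"x": -0.033, "y": -0.2, "z": 0, "wx": 0, "wy": 0, "wz": 0, "hand": 1},
  ],
)

```text
clock: 14.73
tcp_pos: [0.5418, -0.1009, 0.0493]
tool_rot: [3.141, -0.63, 1.408]
contact_force: [0.8, 4.8, 0.1]
grip_width: 0.0161
```

Run:
```python
from h import *
print(where())
```

```text
{'t': 14.73, 'th': np.float64(36.11), 'yaw': np.float64(80.66), 'lat': np.float64(0.03), 'upx': np.float64(-34.85), 'mz': np.float64(-1.38), 'upz': np.float64(5.89), 'topAtHood': np.float64(9.79), 'F': (np.float64(4.86), np.float64(-0.04), np.float64(0.06)), 'gw': 0.01612355961793065}
```

Emit:
play_rows(
  motion=[
    {"x": -0.016, "y": -0.1, "z": 0, "wx": 0, "wy": 0, "wz": 0, "hand": 1},
    {"x": -0.033, "y": -0.2, "z": 0, "wx": 0, "wy": 0, "wz": 0, "hand": 1},
    {"x": -0.05, "y": -0.3, "z": 0, "wx": 0, "wy": 0, "wz": 0, "hand": 1},
    {"x": -0.05, "y": -0.3, "z": 0, "wx": 0, "wy": 0, "wz": 0, "hand": 1},
  ],
)

```text
clock: 15.07
tcp_pos: [0.5414, -0.103, 0.0495]
tool_rot: [3.142, -0.632, 1.408]
contact_force: [2.4, 6.6, 0.6]
grip_width: 0.0159
```

Emit:
play_rows(
  motion=[
    {"x": -0.016, "y": -0.1, "z": 0, "wx": 0, "wy": 0, "wz": 0, "hand": 1},
    {"x": -0.033, "y": -0.2, "z": 0, "wx": 0, "wy": 0, "wz": 0, "hand": 1},
    {"x": -0.033, "y": -0.2, "z": 0, "wx": 0, "wy": 0, "wz": 0, "hand": 1},
  ],
)

```text
clock: 15.32
tcp_pos: [0.5411, -0.1044, 0.0496]
tool_rot: [-3.141, -0.633, 1.409]
contact_force: [1.9, 8.0, -0.0]
grip_width: 0.016
```

Run:
```python
from h import *
print(where())
cv2.imwrite("pics/w10.png",imaging.read_camera('wrist')[:,:,::-1])
print(where())
```

```text
{'t': 15.32, 'th': np.float64(36.25), 'yaw': np.float64(80.71), 'lat': np.float64(0.15), 'upx': np.float64(-38.38), 'mz': np.float64(-1.22), 'upz': np.float64(6.04), 'topAtHood': np.float64(12.55), 'F': (np.float64(8.2), np.float64(-0.57), np.float64(-0.03)), 'gw': 0.016047777532322647}
{'t': 15.37, 'th': np.float64(36.26), 'yaw': np.float64(80.72), 'lat': np.float64(0.15), 'upx': np.float64(-38.27), 'mz': np.float64(-1.23), 'upz': np.float64(6.02), 'topAtHood': np.float64(12.46), 'F': (np.float64(8.16), np.float64(-0.72), np.float64(-1.13)), 'gw': 0.015702420266401715}
```

View pics/w10.png

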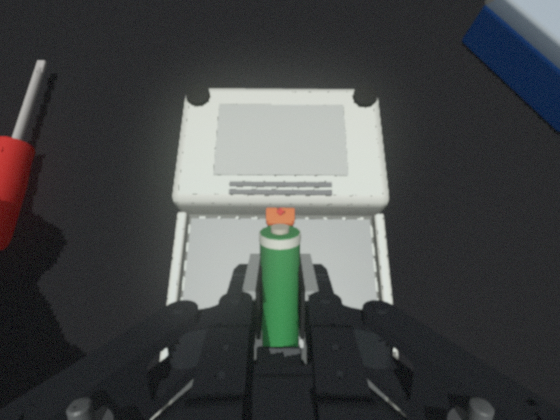

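```bash
cat >> h.py <<'E'
def mz_of(th,dz=-.65,cl=.4):
    c=np.cos(np.radians(th));return dz+cl-12.73+np.sqrt(81+81*c*c)
E
python3 - <<'E'
from h import *
s=state();w=where(s);print(w)
p=s['tcp_pos']
for th,ux in [(33,-38.3),(30,-38.3),(27,-38.3),(27,-41),(24,-41),(20,-41),(15,-41),(10,-41),(5,-41),(0,-41)]:
    print(th,ux,round(mz_of(th),2),((tcp_for(th,ux,mz_of(th))-p)*100).round(3))
E
```

```text
{'t': 15.37, 'th': np.float64(36.26), 'yaw': np.float64(80.72), 'lat': np.float64(0.15), 'upx': np.float64(-38.27), 'mz': np.float64(-1.23), 'upz': np.float64(6.02), 'topAtHood': np.float64(12.46), 'F': (np.float64(8.16), np.float64(-0.72), np.float64(-1.13)), 'gw': 0.015702420266401715}
33 -38.3 -1.23 [ 0.016  0.008 -0.216]
30 -38.3 -1.07 [ 0.016  0.008 -0.401]
27 -38.3 -0.93 [ 0.014 -0.004 -0.59 ]
27 -41 -0.93 [-0.03 -0.27 -0.59]
24 -41 -0.79 [-0.034 -0.294 -0.781]
20 -41 -0.63 [-0.042 -0.343 -1.039]
15 -41 -0.47 [-0.057 -0.434 -1.364]
10 -41 -0.35 [-0.077 -0.555 -1.691]
5 -41 -0.28 [-0.102 -0.706 -2.018]
0 -41 -0.25 [-0.132 -0.887 -2.341]
```

Emit:
play_rows(
  motion=[
    {"x": 0.01, "y": 0, "z": -0.1, "wx": -1.5, "wy": 0.25, "wz": 0, "hand": 1},
    {"x": 0.01, "y": 0, "z": -0.2, "wx": -3, "wy": 0.5, "wz": 0, "hand": 1},
    {"x": 0.01, "y": 0, "z": -0.38, "wx": -5.9, "wy": 1, "wz": 0, "hand": 1},
    {"x": 0.01, "y": 0, "z": -0.57, "wx": -8.9, "wy": 1.5, "wz": 0, "hand": 1},
    {"x": 0.01, "y": 0, "z": -0.57, "wx": -8.9, "wy": 1.5, "wz": 0, "hand": 1},
  ],
)

```text
clock: 15.78
tcp_pos: [0.5417, -0.1022, 0.0441]
tool_rot: [3.142, -0.474, 1.412]
contact_force: [1.9, 7.0, 1.3]
grip_width: 0.0159
```

Emit:
play_rows(
  motion=[
    {"x": 0, "y": 0, "z": 0, "wx": 0, "wy": 0, "wz": 0, "hand": 1},
    {"x": 0, "y": 0, "z": 0, "wx": 0, "wy": 0, "wz": 0, "hand": 1},
  ],
)

```text
clock: 15.95
tcp_pos: [0.5417, -0.1037, 0.0442]
tool_rot: [3.141, -0.475, 1.41]
contact_force: [1.9, 8.6, 1.5]
grip_width: 0.0162
```

Run:
```python
from h import *
print(where())
```

```text
{'t': 15.95, 'th': np.float64(27.24), 'yaw': np.float64(80.76), 'lat': np.float64(-0.33), 'upx': np.float64(-37.67), 'mz': np.float64(-0.51), 'upz': np.float64(7.49), 'topAtHood': np.float64(11.7), 'F': (np.float64(8.81), np.float64(-0.49), np.float64(1.47)), 'gw': 0.01616357961545061}
```

Emit:
play_rows(
  motion=[
    {"x": -0.016, "y": -0.1, "z": 0, "wx": 0, "wy": 0, "wz": 0, "hand": 1},
    {"x": -0.033, "y": -0.2, "z": 0, "wx": 0, "wy": 0, "wz": 0, "hand": 1},
    {"x": -0.041, "y": -0.25, "z": 0, "wx": 0, "wy": 0, "wz": 0, "hand": 1},
    {"x": -0.041, "y": -0.25, "z": 0, "wx": 0, "wy": 0, "wz": 0, "hand": 1},
  ],
)

```text
clock: 16.28
tcp_pos: [0.5413, -0.1058, 0.0443]
tool_rot: [-3.141, -0.477, 1.409]
contact_force: [1.2, 9.3, 1.7]
grip_width: 0.0159
```

Emit:
play_rows(
  motion=[
    {"x": 0, "y": 0, "z": 0, "wx": 0, "wy": 0, "wz": 0, "hand": 1},
  ],
)

```text
clock: 16.37
tcp_pos: [0.5413, -0.1057, 0.0443]
tool_rot: [-3.141, -0.477, 1.409]
contact_force: [1.9, 8.5, 2.0]
grip_width: 0.0159
```

Emit:
play_rows(
  motion=[
    {"x": 0, "y": 0, "z": 0, "wx": 0, "wy": 0, "wz": 0, "hand": 1},
  ],
)

```text
clock: 16.45
tcp_pos: [0.5413, -0.1057, 0.0443]
tool_rot: [-3.141, -0.477, 1.409]
contact_force: [2.7, 9.4, 1.8]
grip_width: 0.0162
```

Run:
```python
from h import *
print(where())
```

```text
{'t': 16.45, 'th': np.float64(27.34), 'yaw': np.float64(80.75), 'lat': np.float64(-0.28), 'upx': np.float64(-39.67), 'mz': np.float64(-0.53), 'upz': np.float64(7.47), 'topAtHood': np.float64(12.72), 'F': (np.float64(9.75), np.float64(-1.11), np.float64(1.84)), 'gw': 0.01618991233837226}
```

Emit:
play_rows(
  motion=[
    {"x": -0.016, "y": -0.1, "z": 0, "wx": 0, "wy": 0, "wz": 0, "hand": 1},
    {"x": -0.028, "y": -0.17, "z": 0, "wx": 0, "wy": 0, "wz": 0, "hand": 1},
    {"x": -0.028, "y": -0.17, "z": 0, "wx": 0, "wy": 0, "wz": 0, "hand": 1},
  ],
)

```text
clock: 16.7
tcp_pos: [0.5411, -0.1069, 0.0443]
tool_rot: [-3.141, -0.478, 1.409]
contact_force: [1.1, 10.4, 3.5]
grip_width: 0.0159
```

Emit:
play_rows(
  motion=[
    {"x": 0, "y": 0, "z": 0, "wx": 0, "wy": 0, "wz": 0, "hand": 1},
  ],
)

```text
clock: 16.78
tcp_pos: [0.5411, -0.1068, 0.0443]
tool_rot: [-3.141, -0.478, 1.41]
contact_force: [1.8, 10.0, 1.8]
grip_width: 0.016
```

Emit:
play_rows(
  motion=[
    {"x": 0, "y": 0, "z": 0, "wx": 0, "wy": 0, "wz": 0, "hand": 1},
  ],
)

```text
clock: 16.87
tcp_pos: [0.5411, -0.1068, 0.0444]
tool_rot: [-3.141, -0.478, 1.41]
contact_force: [1.2, 9.9, 2.1]
grip_width: 0.0159
```

Run:
```python
from h import *
s=state();print(where(s))
p=s['tcp_pos'];ux=where(s)['upx'];m0=where(s)['mz']
for th in (24,21,18,15,12,9,6,3,0):
    print(th,((tcp_for(th,ux,m0+mz_of(th)-mz_of(27.3))-p)*100).round(3), 'rot',((th-27.3)*EY*-1).round(2))
```

```text
{'t': 16.87, 'th': np.float64(27.39), 'yaw': np.float64(80.77), 'lat': np.float64(-0.23), 'upx': np.float64(-40.76), 'mz': np.float64(-0.5), 'upz': np.float64(7.49), 'topAtHood': np.float64(13.32), 'F': (np.float64(9.93), np.float64(0.44), np.float64(2.1)), 'gw': 0.015907314159580327}
24 [-0.027 -0.022 -0.216] rot [-3.26  0.54  0.  ]
21 [-0.032 -0.057 -0.409] rot [-6.22  1.03  0.  ]
18 [-0.04  -0.104 -0.603] rot [-9.18  1.52  0.  ]
15 [-0.05  -0.162 -0.799] rot [-12.13   2.01   0.  ]
12 [-0.061 -0.231 -0.995] rot [-15.09   2.5    0.  ]
9 [-0.074 -0.311 -1.192] rot [-18.05   2.99   0.  ]
6 [-0.089 -0.402 -1.388] rot [-21.01   3.48   0.  ]
3 [-0.106 -0.503 -1.583] rot [-23.97   3.97   0.  ]
0 [-0.125 -0.615 -1.776] rot [-26.93   4.46   0.  ]
```

Emit:
play_rows(
  motion=[
    {"x": -0.02, "y": -0.05, "z": -0.07, "wx": -1.1, "wy": 0.2, "wz": 0, "hand": 1},
    {"x": -0.03, "y": -0.06, "z": -0.14, "wx": -2.2, "wy": 0.4, "wz": 0, "hand": 1},
    {"x": -0.035, "y": -0.07, "z": -0.22, "wx": -3.3, "wy": 0.55, "wz": 0, "hand": 1},
    {"x": -0.04, "y": -0.09, "z": -0.31, "wx": -4.7, "wy": 0.8, "wz": 0, "hand": 1},
    {"x": -0.04, "y": -0.11, "z": -0.41, "wx": -6.2, "wy": 1, "wz": 0, "hand": 1},
  ],
)

```text
clock: 17.28
tcp_pos: [0.5409, -0.1077, 0.04]
tool_rot: [-3.141, -0.367, 1.41]
contact_force: [2.2, 10.8, 0.6]
grip_width: 0.0161
```

Emit:
play_rows(
  motion=[
    {"x": 0, "y": 0, "z": 0, "wx": 0, "wy": 0, "wz": 0, "hand": 1},
  ],
)

```text
clock: 17.37
tcp_pos: [0.541, -0.1065, 0.04]
tool_rot: [-3.141, -0.368, 1.412]
contact_force: [3.4, 9.3, 0.3]
grip_width: 0.016
```

Run:
```python
from h import *
print(where())
```

```text
{'t': 17.37, 'th': np.float64(21.07), 'yaw': np.float64(80.9), 'lat': np.float64(-0.08), 'upx': np.float64(-39.94), 'mz': np.float64(-0.55), 'upz': np.float64(7.85), 'topAtHood': np.float64(11.87), 'F': (np.float64(9.74), np.float64(-1.86), np.float64(0.3)), 'gw': 0.015960887407270728}
```

Emit:
play_rows(
  motion=[
    {"x": -0.012, "y": -0.07, "z": 0, "wx": 0, "wy": 0, "wz": 0, "hand": 1},
    {"x": -0.02, "y": -0.14, "z": 0, "wx": 0, "wy": 0, "wz": 0, "hand": 1},
    {"x": -0.02, "y": -0.14, "z": 0, "wx": 0, "wy": 0, "wz": 0, "hand": 1},
  ],
)

```text
clock: 17.62
tcp_pos: [0.5407, -0.1085, 0.04]
tool_rot: [-3.141, -0.369, 1.41]
contact_force: [2.8, 10.5, 1.2]
grip_width: 0.016
```

Emit:
play_rows(
  motion=[
    {"x": 0, "y": 0, "z": 0, "wx": 0, "wy": 0, "wz": 0, "hand": 1},
  ],
)

```text
clock: 17.7
tcp_pos: [0.5407, -0.1085, 0.04]
tool_rot: [-3.141, -0.369, 1.41]
contact_force: [3.2, 11.2, -0.1]
grip_width: 0.0159
```

Run:
```python
from h import *
print(where())
im=imaging.read_camera('wrist')[:,:,::-1]
cv2.imwrite("pics/w11.png",cv2.resize(im[150:350,190:370],None,fx=3,fy=3,interpolation=cv2.INTER_CUBIC))
print(where())
```

```text
{'t': 17.7, 'th': np.float64(21.14), 'yaw': np.float64(80.8), 'lat': np.float64(-0.14), 'upx': np.float64(-41.97), 'mz': np.float64(-0.61), 'upz': np.float64(7.79), 'topAtHood': np.float64(12.61), 'F': (np.float64(11.6), np.float64(-1.37), np.float64(-0.12)), 'gw': 0.01593078709685386}
{'t': 17.75, 'th': np.float64(21.15), 'yaw': np.float64(80.8), 'lat': np.float64(-0.11), 'upx': np.float64(-41.94), 'mz': np.float64(-0.62), 'upz': np.float64(7.78), 'topAtHood': np.float64(12.59), 'F': (np.float64(10.32), np.float64(-1.56), np.float64(0.86)), 'gw': 0.015577388190055951}
```

View pics/w11.png

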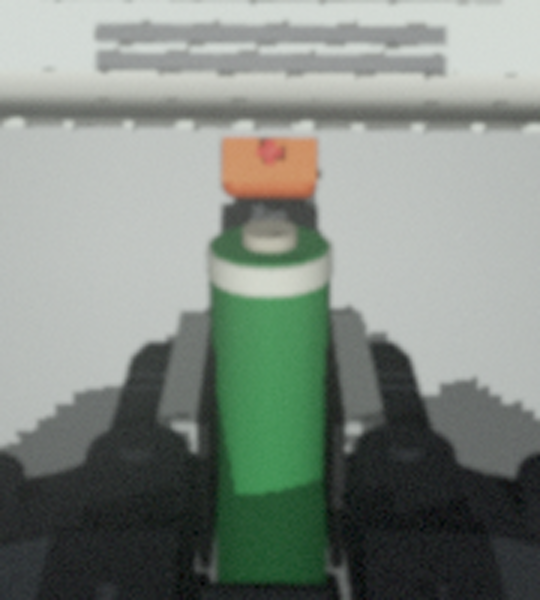

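Emit:
play_rows(
  motion=[
    {"x": 0, "y": -0.01, "z": -0.06, "wx": -0.9, "wy": 0.15, "wz": 0, "hand": 1},
    {"x": 0, "y": -0.02, "z": -0.12, "wx": -1.8, "wy": 0.3, "wz": 0, "hand": 1},
    {"x": -0.005, "y": -0.04, "z": -0.18, "wx": -2.7, "wy": 0.45, "wz": 0, "hand": 1},
    {"x": -0.01, "y": -0.06, "z": -0.24, "wx": -3.6, "wy": 0.6, "wz": 0, "hand": 1},
    {"x": -0.01, "y": -0.08, "z": -0.3, "wx": -4.5, "wy": 0.75, "wz": 0, "hand": 1},
  ],
)

```text
clock: 18.17
tcp_pos: [0.5406, -0.1093, 0.0368]
tool_rot: [-3.141, -0.289, 1.41]
contact_force: [2.6, 11.5, 0.8]
grip_width: 0.016
```

Emit:
play_rows(
  motion=[
    {"x": 0, "y": 0, "z": 0, "wx": 0, "wy": 0, "wz": 0, "hand": 1},
    {"x": 0, "y": 0, "z": 0, "wx": 0, "wy": 0, "wz": 0, "hand": 1},
  ],
)

```text
clock: 18.33
tcp_pos: [0.5406, -0.1085, 0.0368]
tool_rot: [-3.141, -0.29, 1.411]
contact_force: [2.7, 11.2, 0.6]
grip_width: 0.0162
```

Run:
```python
from h import *
print(where())
im=imaging.read_camera('wrist')[:,:,::-1]
cv2.imwrite("pics/w12.png",cv2.resize(im[150:350,190:370],None,fx=3,fy=3,interpolation=cv2.INTER_CUBIC))
print(where())
```

```text
{'t': 18.33, 'th': np.float64(16.61), 'yaw': np.float64(80.83), 'lat': np.float64(-0.05), 'upx': np.float64(-41.17), 'mz': np.float64(-0.69), 'upz': np.float64(7.94), 'topAtHood': np.float64(11.42), 'F': (np.float64(11.51), np.float64(-0.86), np.float64(0.58)), 'gw': 0.016203188070110147}
{'t': 18.38, 'th': np.float64(16.62), 'yaw': np.float64(80.83), 'lat': np.float64(-0.08), 'upx': np.float64(-41.21), 'mz': np.float64(-0.66), 'upz': np.float64(7.96), 'topAtHood': np.float64(11.46), 'F': (np.float64(12.69), np.float64(-0.26), np.float64(1.23)), 'gw': 0.015941042774003697}
```

View pics/w12.png

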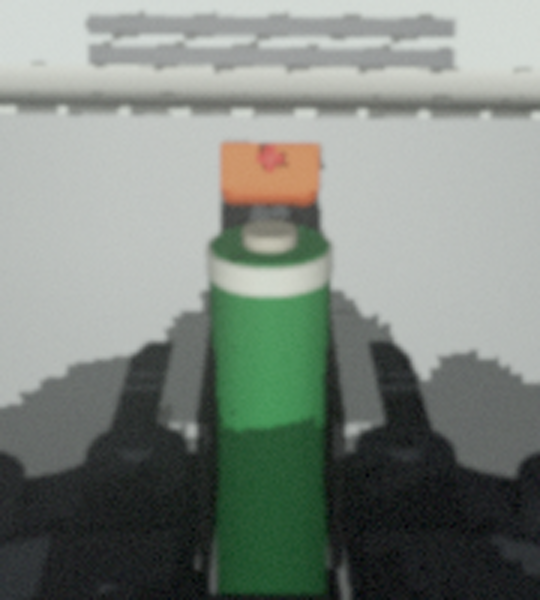

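Emit:
play_rows(
  motion=[
    {"x": 0.01, "y": 0.06, "z": 0, "wx": 0, "wy": 0, "wz": 0, "hand": 1},
    {"x": 0.02, "y": 0.12, "z": 0, "wx": 0, "wy": 0, "wz": 0, "hand": 1},
    {"x": 0.02, "y": 0.12, "z": 0, "wx": 0, "wy": 0, "wz": 0, "hand": 1},
  ],
)

```text
clock: 18.63
tcp_pos: [0.5407, -0.1084, 0.0367]
tool_rot: [-3.141, -0.289, 1.41]
contact_force: [2.6, 10.1, 1.5]
grip_width: 0.0161
```

Emit:
play_rows(
  motion=[
    {"x": 0, "y": 0, "z": 0, "wx": 0, "wy": 0, "wz": 0, "hand": 1},
  ],
)

```text
clock: 18.72
tcp_pos: [0.5407, -0.1084, 0.0367]
tool_rot: [-3.141, -0.289, 1.41]
contact_force: [2.6, 10.5, 0.7]
grip_width: 0.0159
```

Emit:
play_rows(
  motion=[
    {"x": 0, "y": 0, "z": 0, "wx": 0, "wy": 0, "wz": 0, "hand": 1},
  ],
)

```text
clock: 18.8
tcp_pos: [0.5407, -0.1084, 0.0367]
tool_rot: [-3.141, -0.289, 1.41]
contact_force: [2.6, 10.4, 1.6]
grip_width: 0.0159
```

Run:
```python
from h import *
print(where())
```

```text
{'t': 18.8, 'th': np.float64(16.54), 'yaw': np.float64(80.78), 'lat': np.float64(-0.11), 'upx': np.float64(-41.08), 'mz': np.float64(-0.71), 'upz': np.float64(7.92), 'topAtHood': np.float64(11.36), 'F': (np.float64(10.74), np.float64(-0.89), np.float64(1.56)), 'gw': 0.015901963177636088}
```

Emit:
play_rows(
  motion=[
    {"x": 0, "y": -0.01, "z": -0.06, "wx": -0.9, "wy": 0.15, "wz": 0, "hand": 1},
    {"x": 0, "y": -0.03, "z": -0.12, "wx": -1.8, "wy": 0.3, "wz": 0, "hand": 1},
    {"x": -0.005, "y": -0.04, "z": -0.18, "wx": -2.7, "wy": 0.45, "wz": 0, "hand": 1},
    {"x": -0.01, "y": -0.06, "z": -0.24, "wx": -3.6, "wy": 0.6, "wz": 0, "hand": 1},
    {"x": -0.01, "y": -0.08, "z": -0.3, "wx": -4.5, "wy": 0.75, "wz": 0, "hand": 1},
  ],
)

```text
clock: 19.22
tcp_pos: [0.5404, -0.1096, 0.0336]
tool_rot: [-3.141, -0.208, 1.409]
contact_force: [0.6, 11.4, 2.4]
grip_width: 0.0161
```

Emit:
play_rows(
  motion=[
    {"x": 0, "y": 0, "z": 0, "wx": 0, "wy": 0, "wz": 0, "hand": 1},
    {"x": 0, "y": 0, "z": 0, "wx": 0, "wy": 0, "wz": 0, "hand": 1},
  ],
)

```text
clock: 19.38
tcp_pos: [0.5404, -0.1087, 0.0335]
tool_rot: [-3.14, -0.209, 1.41]
contact_force: [1.6, 10.9, 0.9]
grip_width: 0.0158
```

Run:
```python
from h import *
print(where())
im=imaging.read_camera('wrist')[:,:,::-1]
cv2.imwrite("pics/w13.png",cv2.resize(im[150:350,190:370],None,fx=3,fy=3,interpolation=cv2.INTER_CUBIC))
print(where())
```

```text
{'t': 19.38, 'th': np.float64(11.99), 'yaw': np.float64(80.8), 'lat': np.float64(0.19), 'upx': np.float64(-40.4), 'mz': np.float64(-0.81), 'upz': np.float64(7.99), 'topAtHood': np.float64(10.31), 'F': (np.float64(11.0), np.float64(0.15), np.float64(0.94)), 'gw': 0.01584502541566813}
{'t': 19.43, 'th': np.float64(12.0), 'yaw': np.float64(80.79), 'lat': np.float64(0.18), 'upx': np.float64(-40.39), 'mz': np.float64(-0.81), 'upz': np.float64(7.99), 'topAtHood': np.float64(10.31), 'F': (np.float64(11.09), np.float64(0.26), np.float64(0.64)), 'gw': 0.01602454208594879}
```

View pics/w13.png

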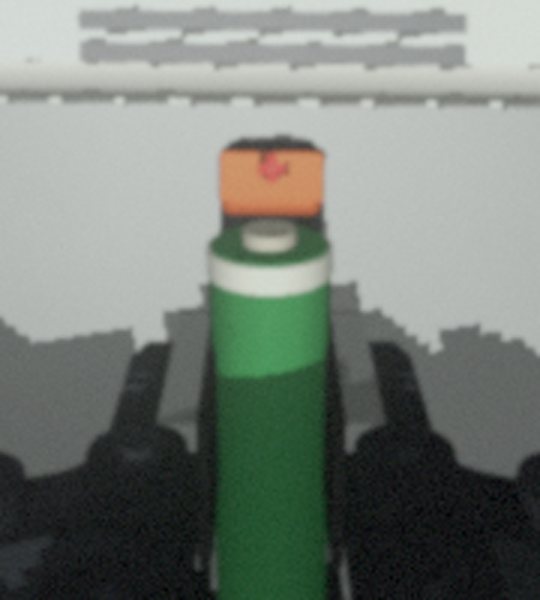

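Emit:
play_rows(
  motion=[
    {"x": 0, "y": -0.01, "z": -0.06, "wx": -0.9, "wy": 0.15, "wz": 0, "hand": 1},
    {"x": 0, "y": -0.03, "z": -0.12, "wx": -1.8, "wy": 0.3, "wz": 0, "hand": 1},
    {"x": -0.005, "y": -0.05, "z": -0.18, "wx": -2.7, "wy": 0.45, "wz": 0, "hand": 1},
    {"x": -0.01, "y": -0.07, "z": -0.23, "wx": -3.6, "wy": 0.6, "wz": 0, "hand": 1},
    {"x": -0.01, "y": -0.09, "z": -0.28, "wx": -4.5, "wy": 0.75, "wz": 0, "hand": 1},
  ],
)

```text
clock: 19.85
tcp_pos: [0.5401, -0.1101, 0.0305]
tool_rot: [-3.14, -0.128, 1.409]
contact_force: [1.0, 11.1, 1.0]
grip_width: 0.0158
```

Emit:
play_rows(
  motion=[
    {"x": 0, "y": 0, "z": 0, "wx": 0, "wy": 0, "wz": 0, "hand": 1},
    {"x": 0, "y": 0, "z": 0, "wx": 0, "wy": 0, "wz": 0, "hand": 1},
  ],
)

```text
clock: 20.02
tcp_pos: [0.5401, -0.1095, 0.0305]
tool_rot: [-3.14, -0.129, 1.41]
contact_force: [1.4, 10.5, 0.9]
grip_width: 0.0162
```

Run:
```python
from h import *
print(where())
im=imaging.read_camera('wrist')[:,:,::-1]
cv2.imwrite("pics/w14.png",cv2.resize(im[150:350,190:370],None,fx=3,fy=3,interpolation=cv2.INTER_CUBIC))
print(where())
```

```text
{'t': 20.02, 'th': np.float64(7.41), 'yaw': np.float64(80.79), 'lat': np.float64(0.28), 'upx': np.float64(-40.01), 'mz': np.float64(-0.79), 'upz': np.float64(8.14), 'topAtHood': np.float64(9.51), 'F': (np.float64(10.63), np.float64(0.3), np.float64(0.89)), 'gw': 0.016165107019748017}
{'t': 20.07, 'th': np.float64(7.43), 'yaw': np.float64(80.78), 'lat': np.float64(0.25), 'upx': np.float64(-40.02), 'mz': np.float64(-0.77), 'upz': np.float64(8.15), 'topAtHood': np.float64(9.52), 'F': (np.float64(11.54), np.float64(0.39), np.float64(1.25)), 'gw': 0.015588646866739882}
```

View pics/w14.png

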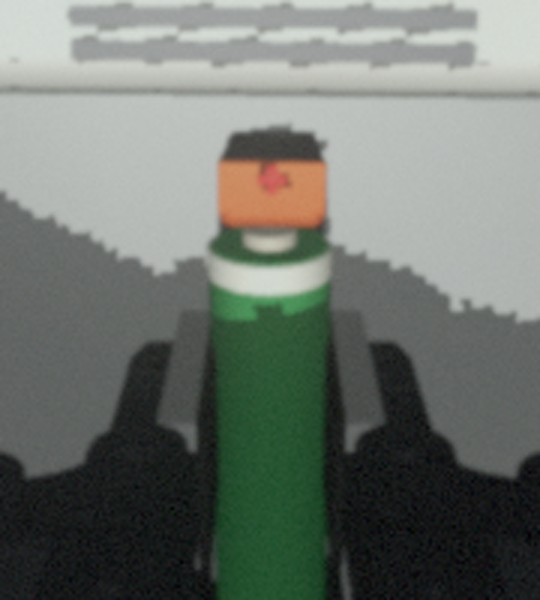

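Emit:
play_rows(
  motion=[
    {"x": 0, "y": -0.02, "z": -0.06, "wx": -0.9, "wy": 0.15, "wz": 0, "hand": 1},
    {"x": 0, "y": -0.04, "z": -0.12, "wx": -1.8, "wy": 0.3, "wz": 0, "hand": 1},
    {"x": -0.005, "y": -0.06, "z": -0.17, "wx": -2.7, "wy": 0.45, "wz": 0, "hand": 1},
    {"x": -0.01, "y": -0.08, "z": -0.23, "wx": -3.6, "wy": 0.6, "wz": 0, "hand": 1},
    {"x": -0.01, "y": -0.08, "z": -0.23, "wx": -3.6, "wy": 0.6, "wz": 0, "hand": 1},
  ],
)

```text
clock: 20.48
tcp_pos: [0.5399, -0.1104, 0.0279]
tool_rot: [-3.139, -0.064, 1.41]
contact_force: [0.5, 10.7, 2.0]
grip_width: 0.016
```

Emit:
play_rows(
  motion=[
    {"x": 0, "y": 0, "z": 0, "wx": 0, "wy": 0, "wz": 0, "hand": 1},
    {"x": 0, "y": 0, "z": 0, "wx": 0, "wy": 0, "wz": 0, "hand": 1},
  ],
)

```text
clock: 20.65
tcp_pos: [0.54, -0.1105, 0.028]
tool_rot: [-3.139, -0.066, 1.41]
contact_force: [0.4, 12.9, 1.7]
grip_width: 0.0156
```

Run:
```python
from h import *
s=state();print(where(s));w=where(s)
for th in (2,0): print(((tcp_for(th,w['upx'],mz_of(th,cl=0))-s['tcp_pos'])*100).round(3))
```

```text
{'t': 20.65, 'th': np.float64(3.76), 'yaw': np.float64(80.76), 'lat': np.float64(0.28), 'upx': np.float64(-39.76), 'mz': np.float64(-0.8), 'upz': np.float64(8.18), 'topAtHood': np.float64(8.86), 'F': (np.float64(12.78), np.float64(1.76), np.float64(1.66)), 'gw': 0.015575188930944684}
[ 0.017 -0.068 -0.101]
[ 0.005 -0.143 -0.23 ]
```

Emit:
play_rows(
  motion=[
    {"x": 0, "y": 0, "z": -0.06, "wx": -0.9, "wy": 0.15, "wz": 0, "hand": 1},
    {"x": 0, "y": -0.02, "z": -0.11, "wx": -1.8, "wy": 0.3, "wz": 0, "hand": 1},
    {"x": 0, "y": -0.02, "z": -0.11, "wx": -1.8, "wy": 0.3, "wz": 0, "hand": 1},
  ],
)

```text
clock: 20.9
tcp_pos: [0.5399, -0.1111, 0.0268]
tool_rot: [-3.139, -0.032, 1.41]
contact_force: [-0.4, 11.3, 1.7]
grip_width: 0.0159
```

Emit:
play_rows(
  motion=[
    {"x": 0, "y": 0, "z": 0, "wx": 0, "wy": 0, "wz": 0, "hand": 1},
  ],
)

```text
clock: 20.98
tcp_pos: [0.5399, -0.1111, 0.0269]
tool_rot: [-3.139, -0.033, 1.41]
contact_force: [-0.2, 11.2, 1.4]
grip_width: 0.016
```

Run:
```python
from h import *
s=state();print(where(s));w=where(s)
for th in (2,0): print(((tcp_for(th,w['upx'],mz_of(th,cl=0))-s['tcp_pos'])*100).round(3))
```

```text
{'t': 20.98, 'th': np.float64(1.89), 'yaw': np.float64(80.76), 'lat': np.float64(0.28), 'upx': np.float64(-39.7), 'mz': np.float64(-0.75), 'upz': np.float64(8.25), 'topAtHood': np.float64(8.59), 'F': (np.float64(11.01), np.float64(2.04), np.float64(1.35)), 'gw': 0.015950496695582565}
[ 0.029 -0.     0.016]
[ 0.016 -0.076 -0.113]
```

Emit:
play_rows(
  motion=[
    {"x": 0.02, "y": -0.01, "z": -0.05, "wx": -0.9, "wy": 0.15, "wz": 0, "hand": 1},
    {"x": 0.03, "y": -0.02, "z": -0.1, "wx": -1.9, "wy": 0.3, "wz": 0, "hand": 1},
    {"x": 0.03, "y": -0.02, "z": -0.1, "wx": -1.9, "wy": 0.3, "wz": 0, "hand": 1},
  ],
)

```text
clock: 21.23
tcp_pos: [0.5398, -0.1119, 0.026]
tool_rot: [-3.139, 0.002, 1.409]
contact_force: [-1.0, 11.1, 5.2]
grip_width: 0.0159
```

Emit:
play_rows(
  motion=[
    {"x": 0, "y": 0, "z": 0, "wx": 0, "wy": 0, "wz": 0, "hand": 1},
  ],
)

```text
clock: 21.32
tcp_pos: [0.5398, -0.1118, 0.026]
tool_rot: [-3.139, 0.001, 1.409]
contact_force: [-1.8, 10.0, 4.6]
grip_width: 0.0161
```

Run:
```python
from h import *
s=state();print(where(s))
im=imaging.read_camera('wrist')[:,:,::-1]
cv2.imwrite("pics/w15.png",cv2.resize(im[150:350,190:370],None,fx=3,fy=3,interpolation=cv2.INTER_CUBIC))
print(where())
```

```text
{'t': 21.32, 'th': np.float64(-0.05), 'yaw': np.float64(80.71), 'lat': np.float64(0.25), 'upx': np.float64(-39.69), 'mz': np.float64(-0.33), 'upz': np.float64(8.67), 'topAtHood': np.float64(8.66), 'F': (np.float64(9.6), np.float64(3.37), np.float64(4.57)), 'gw': 0.01607991233152025}
{'t': 21.37, 'th': np.float64(-0.04), 'yaw': np.float64(80.7), 'lat': np.float64(0.23), 'upx': np.float64(-39.69), 'mz': np.float64(-0.32), 'upz': np.float64(8.68), 'topAtHood': np.float64(8.67), 'F': (np.float64(10.58), np.float64(2.56), np.float64(4.18)), 'gw': 0.01588313160481682}
```

View pics/w15.png

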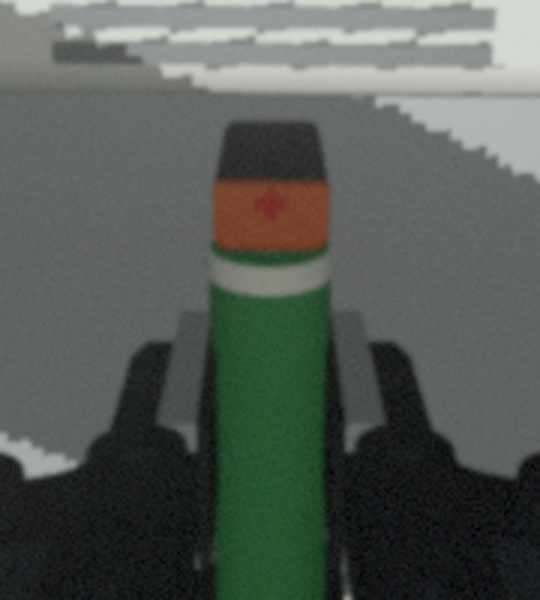

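Emit:
play_rows(
  motion=[
    {"x": 0.03, "y": 0.15, "z": 0, "wx": 0, "wy": 0, "wz": 0, "hand": 1},
    {"x": 0.06, "y": 0.3, "z": 0, "wx": 0, "wy": 0, "wz": 0, "hand": 1},
    {"x": 0.08, "y": 0.4, "z": 0, "wx": 0, "wy": 0, "wz": 0, "hand": 1},
    {"x": 0.08, "y": 0.4, "z": 0, "wx": 0, "wy": 0, "wz": 0, "hand": 1},
  ],
)

```text
clock: 21.7
tcp_pos: [0.54, -0.1105, 0.0261]
tool_rot: [-3.14, 0.004, 1.407]
contact_force: [-1.5, 6.6, 3.0]
grip_width: 0.0158
```

Emit:
play_rows(
  motion=[
    {"x": 0.02, "y": 0.1, "z": 0, "wx": 0, "wy": 0, "wz": 0, "hand": 1},
    {"x": 0.03, "y": 0.2, "z": 0, "wx": 0, "wy": 0, "wz": 0, "hand": 1},
    {"x": 0.03, "y": 0.2, "z": 0, "wx": 0, "wy": 0, "wz": 0, "hand": 1},
  ],
)

```text
clock: 21.95
tcp_pos: [0.5403, -0.109, 0.0261]
tool_rot: [-3.14, 0.005, 1.407]
contact_force: [-2.5, 5.2, 2.7]
grip_width: 0.0158
```

Run:
```python
from h import *
s=state();print(where(s))
```

```text
{'t': 21.95, 'th': np.float64(-0.29), 'yaw': np.float64(80.61), 'lat': np.float64(0.2), 'upx': np.float64(-36.76), 'mz': np.float64(-0.13), 'upz': np.float64(8.87), 'topAtHood': np.float64(8.84), 'F': (np.float64(4.72), np.float64(3.31), np.float64(2.73)), 'gw': 0.01583892053690243}
```

Emit:
play_rows(
  motion=[
    {"x": 0.06, "y": 0.1, "z": 0.03, "wx": 0, "wy": 0, "wz": 0, "hand": 1},
    {"x": 0.08, "y": 0.2, "z": 0.05, "wx": 0, "wy": 0, "wz": 0, "hand": 1},
    {"x": 0.08, "y": 0.2, "z": 0.05, "wx": 0, "wy": 0, "wz": 0, "hand": 1},
  ],
)

```text
clock: 22.2
tcp_pos: [0.5407, -0.1069, 0.0262]
tool_rot: [-3.139, 0.005, 1.407]
contact_force: [-1.8, 5.2, -0.4]
grip_width: 0.0158
```

Run:
```python
from h import *
s=state();print(where(s))
```

```text
{'t': 22.2, 'th': np.float64(-0.29), 'yaw': np.float64(80.61), 'lat': np.float64(0.19), 'upx': np.float64(-34.58), 'mz': np.float64(-0.02), 'upz': np.float64(8.98), 'topAtHood': np.float64(8.96), 'F': (np.float64(4.82), np.float64(2.66), np.float64(-0.41)), 'gw': 0.01579055965966621}
```

Emit:
play_rows(
  motion=[
    {"x": 0.03, "y": 0.1, "z": 0, "wx": 0, "wy": 0, "wz": 0, "hand": 1},
    {"x": 0.05, "y": 0.2, "z": 0, "wx": 0, "wy": 0, "wz": 0, "hand": 1},
    {"x": 0.05, "y": 0.2, "z": 0, "wx": 0, "wy": 0, "wz": 0, "hand": 1},
  ],
)

```text
clock: 22.45
tcp_pos: [0.5409, -0.1059, 0.0262]
tool_rot: [-3.139, 0.007, 1.407]
contact_force: [-2.6, 4.6, 0.9]
grip_width: 0.0161
```

Run:
```python
from h import *
s=state();print(where(s))
im=imaging.read_camera('wrist')[:,:,::-1]
cv2.imwrite("pics/w16.png",cv2.resize(im[150:350,190:370],None,fx=3,fy=3,interpolation=cv2.INTER_CUBIC))
```

```text
{'t': 22.45, 'th': np.float64(-0.38), 'yaw': np.float64(80.6), 'lat': np.float64(0.09), 'upx': np.float64(-33.53), 'mz': np.float64(0.05), 'upz': np.float64(9.05), 'topAtHood': np.float64(9.02), 'F': (np.float64(4.11), np.float64(3.34), np.float64(0.93)), 'gw': 0.01613396788635857}
```

View pics/w16.png

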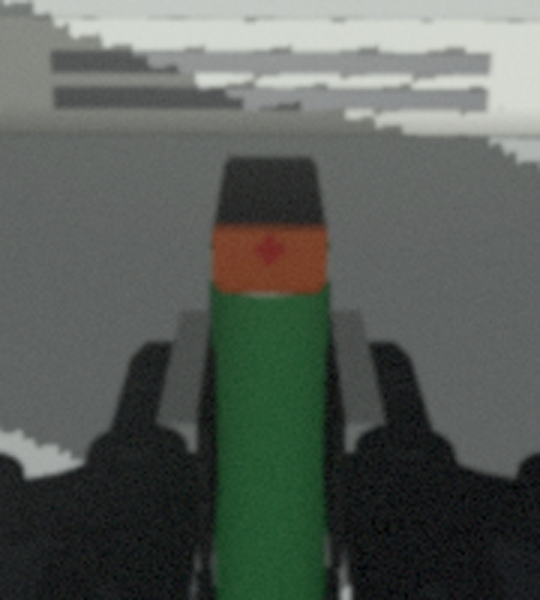

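Emit:
play_rows(
  motion=[
    {"x": -0.05, "y": 0.05, "z": 0, "wx": 0, "wy": 0, "wz": 0, "hand": 1},
    {"x": -0.07, "y": 0.15, "z": 0, "wx": 0, "wy": 0, "wz": 0, "hand": 1},
    {"x": -0.07, "y": 0.15, "z": 0, "wx": 0, "wy": 0, "wz": 0, "hand": 1},
  ],
)

```text
clock: 22.75
tcp_pos: [0.541, -0.1059, 0.0263]
tool_rot: [3.141, 0.009, 1.406]
contact_force: [-2.0, 0.9, -2.4]
grip_width: 0.0162
```

Run:
```python
from h import *
s=state();print(where(s))
```

```text
{'t': 22.75, 'th': np.float64(-0.51), 'yaw': np.float64(80.58), 'lat': np.float64(0.07), 'upx': np.float64(-33.43), 'mz': np.float64(0.24), 'upz': np.float64(9.24), 'topAtHood': np.float64(9.21), 'F': (np.float64(0.55), np.float64(2.16), np.float64(-2.43)), 'gw': 0.01621606318573899}
```

Emit:
play_rows(
  motion=[
    {"x": 0.02, "y": 0.1, "z": 0, "wx": 0, "wy": 0, "wz": 0, "hand": 1},
    {"x": 0.03, "y": 0.15, "z": 0, "wx": 0, "wy": 0, "wz": 0, "hand": 1},
    {"x": 0.03, "y": 0.15, "z": 0, "wx": 0, "wy": 0, "wz": 0, "hand": 1},
  ],
)

```text
clock: 23.0
tcp_pos: [0.541, -0.1058, 0.0264]
tool_rot: [3.141, 0.011, 1.406]
contact_force: [-2.7, -3.6, -4.4]
grip_width: 0.0157
```

Run:
```python
from h import *
s=state();print(where(s))
```

```text
{'t': 23.0, 'th': np.float64(-0.61), 'yaw': np.float64(80.54), 'lat': np.float64(0.03), 'upx': np.float64(-33.28), 'mz': np.float64(0.4), 'upz': np.float64(9.4), 'topAtHood': np.float64(9.36), 'F': (np.float64(-4.02), np.float64(2.03), np.float64(-4.4)), 'gw': 0.0156804554806807}
```

Emit:
play_rows(
  motion=[
    {"x": -0.03, "y": -0.15, "z": -0.06, "wx": 0.2, "wy": 0, "wz": 0, "hand": 1},
    {"x": -0.04, "y": -0.2, "z": -0.08, "wx": 0.4, "wy": 0, "wz": 0, "hand": 1},
    {"x": -0.04, "y": -0.2, "z": -0.08, "wx": 0.4, "wy": 0, "wz": 0, "hand": 1},
  ],
)

```text
clock: 23.25
tcp_pos: [0.5411, -0.1057, 0.0262]
tool_rot: [-3.14, -0.0, 1.406]
contact_force: [-4.5, -0.5, 3.8]
grip_width: 0.0159
```

Run:
```python
from h import *
s=state();print(where(s))
```

```text
{'t': 23.25, 'th': np.float64(0.02), 'yaw': np.float64(80.57), 'lat': np.float64(-0.02), 'upx': np.float64(-33.47), 'mz': np.float64(-0.17), 'upz': np.float64(8.83), 'topAtHood': np.float64(8.83), 'F': (np.float64(-1.27), np.float64(4.3), np.float64(3.77)), 'gw': 0.015886743353443165}
```

Emit:
play_rows(
  motion=[
    {"x": -0.08, "y": 0, "z": 0.02, "wx": 0, "wy": 0, "wz": 0, "hand": 1},
    {"x": -0.15, "y": 0, "z": 0.02, "wx": 0, "wy": 0, "wz": 0, "hand": 1},
    {"x": -0.15, "y": 0, "z": 0.02, "wx": 0, "wy": 0, "wz": 0, "hand": 1},
  ],
)

```text
clock: 23.5
tcp_pos: [0.541, -0.1057, 0.0263]
tool_rot: [3.14, 0.001, 1.407]
contact_force: [-1.5, -0.7, -1.6]
grip_width: 0.0161
```

Run:
```python
from h import *
s=state();print(where(s))
```

```text
{'t': 23.5, 'th': np.float64(-0.04), 'yaw': np.float64(80.61), 'lat': np.float64(0.03), 'upx': np.float64(-33.43), 'mz': np.float64(-0.03), 'upz': np.float64(8.97), 'topAtHood': np.float64(8.96), 'F': (np.float64(-0.92), np.float64(1.33), np.float64(-1.58)), 'gw': 0.016133740581774088}
```

Balanced. Open slowly: fingers have ~50 mm either side inside the compartment.

Emit:
play_rows(
  motion=[
    {"x": 0, "y": 0, "z": 0, "wx": 0, "wy": 0, "wz": 0, "hand": 0.55},
    {"x": 0, "y": 0, "z": 0, "wx": 0, "wy": 0, "wz": 0, "hand": 0.5},
    {"x": 0, "y": 0, "z": 0, "wx": 0, "wy": 0, "wz": 0, "hand": 0.4},
    {"x": 0, "y": 0, "z": 0, "wx": 0, "wy": 0, "wz": 0, "hand": 0.3},
    {"x": 0, "y": 0, "z": 0, "wx": 0, "wy": 0, "wz": 0, "hand": 0.2},
  ],
)

```text
clock: 23.92
tcp_pos: [0.5403, -0.1049, 0.0261]
tool_rot: [-3.142, -0.0, 1.407]
contact_force: [0.1, -0.5, 0.1]
grip_width: 0.0343
```

Run:
```python
from h import *
s=state();print(where(s))
im=imaging.read_camera('wrist')[:,:,::-1]
cv2.imwrite("pics/w17.png",cv2.resize(im[150:370,180:380],None,fx=2.7,fy=2.7,interpolation=cv2.INTER_CUBIC))
```

```text
{'t': 23.92, 'th': np.float64(0.01), 'yaw': np.float64(80.63), 'lat': np.float64(0.82), 'upx': np.float64(-32.82), 'mz': np.float64(-0.33), 'upz': np.float64(8.67), 'topAtHood': np.float64(8.67), 'F': (np.float64(-0.45), np.float64(-0.13), np.float64(0.05)), 'gw': 0.03426242446086254}
```

View pics/w17.png

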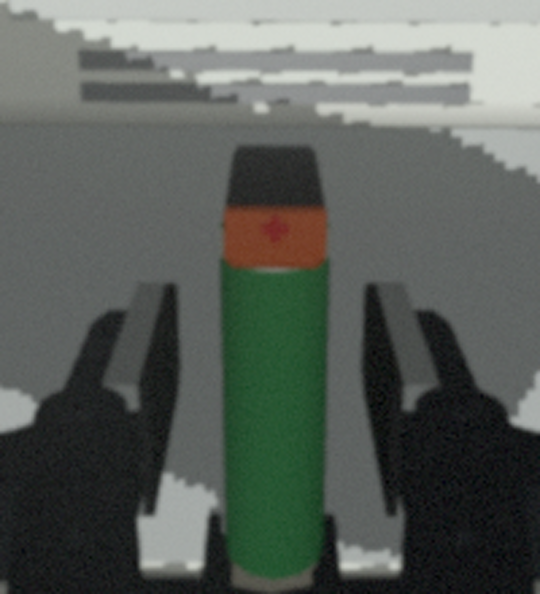

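Emit:
play_rows(
  motion=[
    {"x": 0, "y": 0, "z": 0.3, "wx": 0, "wy": 0, "wz": 0, "hand": 0.1},
    {"x": 0, "y": 0, "z": 1, "wx": 0, "wy": 0, "wz": 0, "hand": 0},
    {"x": 0, "y": 0, "z": 3, "wx": 0, "wy": 0, "wz": 0, "hand": 0},
    {"x": 0, "y": 0, "z": 6, "wx": 0, "wy": 0, "wz": 0, "hand": 0},
    {"x": 0, "y": 0, "z": 9, "wx": 0, "wy": 0, "wz": 0, "hand": 0},
  ],
)

```text
clock: 24.38
tcp_pos: [0.5392, -0.1053, 0.1169]
tool_rot: [-3.139, 0.001, 1.406]
contact_force: [0.5, 0.4, 0.8]
grip_width: 0.043
```

Emit:
play_rows(
  motion=[
    {"x": 0, "y": -2, "z": 2, "wx": 0, "wy": 0, "wz": 0, "hand": 0},
    {"x": 0, "y": -4, "z": 4, "wx": 0, "wy": 0, "wz": 0, "hand": 0},
    {"x": 0, "y": -6, "z": 4, "wx": 0, "wy": 0, "wz": 0, "hand": 0},
    {"x": 0, "y": -6, "z": 4, "wx": 0, "wy": 0, "wz": 0, "hand": 0},
    {"x": 0, "y": -6, "z": 4, "wx": 0, "wy": 0, "wz": 0, "hand": 0},
  ],
)

```text
clock: 24.8
tcp_pos: [0.5396, -0.1665, 0.1568]
tool_rot: [3.141, -0.0, 1.404]
contact_force: [0.2, 1.6, 0.0]
grip_width: 0.0428
```

Run:
```python
from h import *
s=state();print(s['clock'],s['tcp_pos'],s['contact_force'])
np.save('w18c.npy',imaging.calibration('wrist'),allow_pickle=True)
im=imaging.read_camera('wrist')[:,:,::-1]
cv2.imwrite("pics/w18.png",im)
cv2.imwrite("pics/w18a.png",cv2.resize(im[70:270,180:380],None,fx=2.9,fy=2.9,interpolation=cv2.INTER_CUBIC))
im=imaging.read_camera('side')[:,:,::-1]
cv2.imwrite("pics/s18.png",im)
cv2.imwrite("pics/t18.png",imaging.read_camera('top')[:,:,::-1])
```

```text
24.8 [ 0.53963215 -0.16646761  0.15679611] [0.16655899 1.59922121 0.0216919 ]
```

View pics/w18a.png

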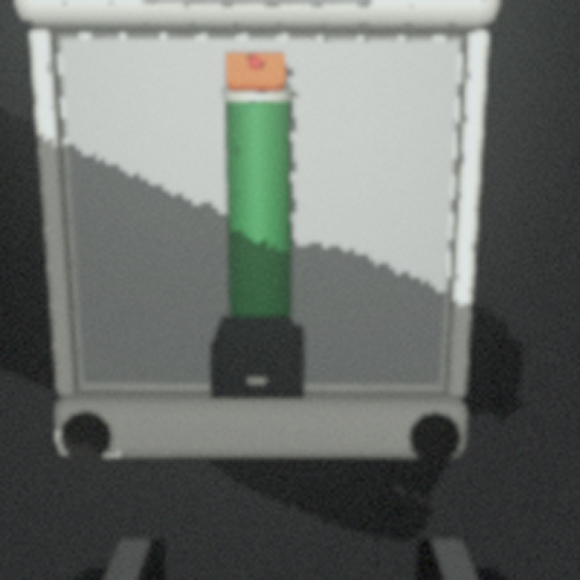

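View pics/s18.png

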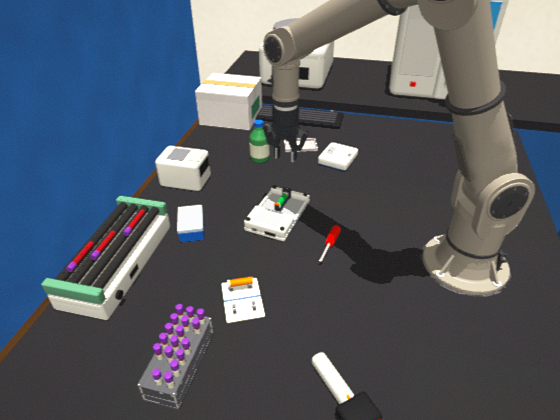

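View pics/t18.png

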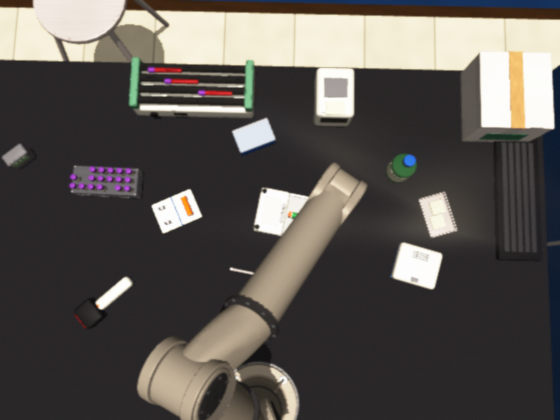

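The wrist view shows the cell lying straight between the hood (front edge at about y 318) and the lip (nose at about y 92). Its white band sits just at the lip. The gripper is clear, and the side and top views match the first pictures apart from the fresh cell. Handing in.

Run:
```python
from h import *
print(job.close_job()); print(state()['clock'])
```

```text
the job is handed in; nothing more can be done
None
the job is handed in; nothing more can be done
```

The fresh cell is in the analyser: minus end under the black hood against the spring, plus end behind the orange lip, lying flat. I handed the job in just after 25 s on the robot's clock.

**How it went:** I took the cell from the caddy and tilted it to 36°, minus end down. I felt for the saddle, which gave about 3 N, then for the spring face. I swung the cell level with the spring held in, then let it slide forward until the button met the plus wall. There the force along the cell fell from about +4 N to −4 N with almost no movement. I eased that off before opening the fingers.

**Last checks:** After I let go, the force on the gripper was near zero. Three camera views show the cell held under both the hood and the lip. The spent cell and everything else look unmoved, and the gripper was well clear.

**Disagreements and limits:**
- **Spring depth:** Force and arm position differed by up to about 1 mm. Most force readings put the spring about 9 to 10 mm in during the swing. A few single noisy readings, 11.5 to 12.8 N, would mean 10.6 to 12.2 mm. The highest slightly exceeds the 12.6 N at which the spring goes solid. I backed off once, and the 12.8 N reading was not repeated.
- **Finger opening:** It read about 16 mm on the 18 mm cell throughout, the same at two grip heights. I took it as pad give or sensor offset.
- **Flatness:** I judged it from the level gripper pose at release and the pictures, not from a separate height measurement.

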